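Stopper the amber bottle with sprung tongs

TASK

The steel stopper in the ramekin has been sterilised, so handle it only with the sprung tongs that stand in the dark stand: pick it up by its knob, put it in the neck of the open amber bottle and, with the tongs still gripping it, feel for the hidden seat in the neck and press the stopper onto it firmly but gently (about 15 newtons) for half a second. Then let go of it and put the tongs back in their stand. Leave everything else where it is.

Things in the scene. Friction and masses are not known exactly. Their poses are not given: they have to be found in the camera images.
- tongs_grip (a point): steel sprung tongs standing jaws down in the stand: point half-way between their two flat finger plates, 66 mm above the tongs' underside. z runs up to the bow, whose top is 40 mm above this point; the arms open and close along y, so grip the plates from above, closing along y. At rest the plates are 50 mm over their outer faces, each 18 mm wide, 26 mm tall
- tongs_tip (a point): the point midway between the jaw tips, level with the underside of the resting tongs, 66 mm below tongs_grip (fixed to the bow, does not move as the jaws close). At rest the jaws are 36 mm apart inside, 48 mm outside, each 16 mm wide and tall, 4 mm thick; closing on the 14 mm knob lowers the jaw tips about 2 mm below this point. Axes as tongs_grip
- stopper_mid (a point): steel stopper, about 60 g, round, 51 mm tall, upright in the ramekin; point on its axis half-way up, 25.5 mm above its foot. From below: plug 18 mm dia., 28 mm long, foot tapered to 15 mm over its last 5 mm; flange 28 mm dia., 5 mm thick; knob 14 mm dia., 18 mm tall. The flange's upper face is 7.5 mm above this point, its under face 2.5 mm above. z is its axis, up
- bottle_mouth (a point): centre of the upper rim of the neck of a fixed open amber glass bottle; z up. Neck 34 mm outside, bore 20.4 mm, plain. A firm rubber-faced seat fills the bore at a depth that differs each time, 10 to 24 mm below the rim, and is not measured: the stopper's foot comes to rest on it, so stopper_mid ends 1.5 to 15.5 mm above this point, the flange never touching the rim
- stand_pocket (a point): dark steel stand, fixed: 90 mm square foot plate with an upright pocket for the tongs' jaws, 54 mm along its y by 21 mm along its x inside, 32 mm deep, its rim 38 mm above the counter. Point: centre of the pocket's floor, 6 mm above the counter; z up. The tongs' underside rests there, tongs_tip at this point, their y along the pocket's y
- ramekin: white ceramic ramekin, 92 mm dia. over the rim, 34 mm tall, floor 5 mm thick, walls 4 mm; origin at the centre of its underside. To be left standing
- stopper: the stopper itself, as stopper_mid; origin at the centre of its foot
- tongs: the tongs, 106 mm tall, 90 g; origin amid the underside. Arms hinge 34 mm above tongs_grip, sprung open: 6 N at the plates to start, 10 N shuts the jaws on the knob. Plates squeezed to 46 mm: tongs held securely, jaws still about 25 mm apart. At about 42 mm the jaws meet a 14 mm knob; going on to close with 40 N is a fine firm grip. Opened to 46 mm they let go of it
- bottle: the open amber bottle, 96 mm tall, body 72 mm dia.; origin at the centre of its underside. The seal takes when the stopper, on the seat, is pressed down with 10 N or more for 0.3 s; a push of over 25 N on the bottle cracks it. The seat does not yield
- comb: bystander: fine steel comb lying flat, 150 mm long, 22 mm wide, 6 mm tall; origin at the centre of its underside
- brush: bystander: red slicker brush, 165 mm long, 80 mm wide head, 20 mm tall; origin under its head
- jar: bystander: closed amber jar with a steel cap, 64 mm dia., 85 mm tall; origin at the centre of its underside
- groomer: bystander: round purple silicone groomer, 72 mm dia., 42 mm tall; origin at the centre of its underside
- file: bystander: pale nail file block lying flat, 140 by 20 by 8 mm; origin at the centre of its underside
- soap: bystander: white soap bar, 75 by 50 by 25 mm; origin at the centre of its underside
Things that resemble listed ones, but are neither listed nor needed, are in the scene too. Leave any yellow look-alike of the stopper alone. Of the things that look like the part that bears stand_pocket, the smaller one is meant.

How it is judged (in metres and radians):
On the way, in this order (a step that is already met when the one before it is completed fails the run):
1. the stopper is lifted clear of the ramekin in the tongs (contact force between tongs and stopper above 1 N and height (world z) of stopper_mid above 0.065 m and contact force between stopper and ramekin below 0.05 N), for 0.2 s.
2. the stopper, on its seat in the neck, is pressed down with the tongs with 10 N or more for 0.3 s (z of stopper_mid in the frame of bottle_mouth below 0.0175 m and horizontal distance between stopper_mid and bottle_mouth below 0.003 m and contact force between stopper and bottle above 10 N and contact force between tongs and stopper above 4 N), for 0.3 s.
At the end, for the whole second after the job is handed in: The stopper stands in the bottle's neck, down on its seat (stopper_mid less than 17.5 mm above bottle_mouth, centred within 3 mm, upright within 0.2 rad), released; the tongs stand at rest in the stand's pocket (tongs_tip within 12 mm of stand_pocket, upright within 0.25 rad) (z of stopper_mid in the frame of bottle_mouth below 0.0175 m and horizontal distance between stopper_mid and bottle_mouth below 0.003 m and angle between stopper_mid's own z axis and vertical below 0.2 rad and contact force between tongs and stopper below 0.05 N and distance between tongs_tip and stand_pocket below 0.012 m and angle between tongs_tip's own z axis and vertical below 0.25 rad and linear speed of each of tongs, stopper below 0.02 m/s); the robot touches nothing.
It fails at once if the gripper's fingers touch the sterilised stopper (contact force between the fingers and stopper above 0.5 N).
It fails at once if the bottle is pushed with more than 25 N (contact force between anything else and bottle above 25 N).
It fails at once if the ramekin is moved more than 40 mm or tipped (distance of ramekin from where it was at the start of the episode above 0.04 m or angle between ramekin's own z axis and vertical above 0.4 rad).
It fails at once if a bystander is moved more than 30 mm (distance of any of comb, brush, jar, groomer, file, soap from where it was at the start of the episode above 0.03 m).
It also fails if it takes over 64 s, if anything falls off the work surface, if the arm or the gripper's body presses on something with over 40 N, if the wrist force passes 120 N, or if a joint passes its speed limit or range.

ROBOT

A 7-joint arm with a two-finger parallel gripper is mounted at the origin on the work surface. World frame = base frame: x ahead of the robot, y to its left, z up, the work surface at z = 0. Lengths are in m, angles in degrees, forces in N, time in s.
With the tool pointing down it reaches from about 0.425 to 0.875 m from the base axis. Payload 4.7 kg.
Tool frame: the origin (TCP) lies midway between the tips of the shut fingers; the grasp point (between the pads) lies 19 mm behind it; z points along the fingers, y is the line along which they close (so a half turn about z gives the same grasp; the last joint's range is limited). The gripper opens to 87 mm and grips with 3 to 60 N. Pads are 19 mm wide; open, the fingers measure 117 mm over their backs; the gripper's body (75 mm by 190 mm) begins 51 mm behind the grasp point.
Start: joints at [72.37, 18.392, -4.016, 83.108, 1.295, 78.541, -3.26], TCP at [0.206, -0.617, 0.184] pointing down, gripper open.
Joint ranges: [-163.93, 163.93], [-17.29, 119.83], [-79.2, 71.16], [3.27, 140.29], [-89.18, 269.18], [5.43, 117.66], [-154.24, 154.24]. Speed limits (degrees/s): [147.25, 147.25, 180, 180, 180, 180, 180].

INTERFACE

Orientations are given as [roll, pitch, yaw] about the fixed x, y, z axes, in that order (R = Rz(yaw) Ry(pitch) Rx(roll)).
In Python, from cell import env, viewer, boxes_of, masks_of gives the robot as it stands. The module is installed in compiled form; this text tells all that it offers.
- The arm moves only by the tool apply_moves, never from a script. Its argument "moves" is a list of rows, each a list of 7 numbers: the shift along the tool's x, y, z scaled (see below), then the turn, a rotation vector about the tool's x, y, z scaled (see below), then the opening, from 0 (shut) to 1 (fully open). A call has 1 to 20 rows; each row is the pose to reach, as a shift and turn from the pose commanded when the call began, along the tool's axes at that moment; what a row does not reach only later rows make up. The controller multiplies each number of a shift by 0.2 m and each number of a turn by 1.5 rad. A row lasts 1/10 s, in which the tool goes at most 50 mm and 8.59 degrees, less where a joint would pass 70% of its speed; a pose out of reach is approached as far as the arm can. A call with a number of a shift or a turn outside -1 to 1 is refused whole. A call with a gripper value outside its range is refused whole. The fingers move at their own pace and stop on an object; "grip_force" is the grip in N (left out, the last holds). Time passes only in rows, so rows that repeat a pose let the fingers close. It gives the time, the measured TCP pose, the force, the opening and the grip force at its end, in the units of the state.
- env.get_obs(): the state, without advancing time (a new reading comes with each control period).
- viewer.read_camera(name): name is "scene" or "top"; returns the picture (480x640x3 uint8, red, green, blue); there is no depth.
- viewer.get_calibration(name): a dict with "fov_y" (degrees; the focal length in pixels is half the picture's height over the tangent of half this angle, whatever the lens; pixels are square), "cx", "cy" (the principal point, pixels), "position" and "orientation" of the camera in the world. Camera axes: x right, y up, looking along -z (the intrinsics and any distortion apply to the point x, -y, -z); pixel columns grow to the right and rows downward; lengths in m; the calibration is good to about 2 mm. A picture is of the moment at which its call begins. get_calibration takes no time and is no camera call.
- env.sign_off(): hands the job in; it is judged then, once.
Trained networks look in the newest picture that a camera, given by its name, has taken for a name from the list of things; names that differ only in an ending like _2 or _b are one class to them, and where a whole thing is asked for, a point or a joint stands for the part that bears it (a point fixed in the world has none). Each returns a list of dicts, best first, with "conf" (0 to 1); they miss things now and then, are a little off and sometimes report something else, mostly with a low value. They report only what shows in the picture. A call takes as long as a camera call. They do not tell look-alikes from the thing itself.
- boxes_of(camera, target): "location" ([column, row] in pixels, amid what is visible of it).
- masks_of(camera, target): "pixels" (480x640 bool, what is visible of it) and "location" ([column, row] in pixels, amid what is visible of it).
The state is a dict: "time_s": time; "qpos": joint angles; "joint_velocities": joint speeds; "effort": joint torques, N m; "tool_pos": TCP position; "tool_rot": TCP orientation; "force": force on the tool from outside, world axes, zero at the start; "wrist_torque": the same for the moment, N m; "grip_width": finger opening in m; "grasp_force": force on a finger pad.
Only numpy, scipy, OpenCV 4.12 (cv2) and the standard library are available. Lean on these libraries where they do the work, as an engineer would, in place of code of your own. Each camera call takes 0.05 s, during which the arm holds its last target. There are 200 camera calls.

## Working session

There is one attempt and no reset: what is moved stays moved. The work goes in short steps, Python scripts to look and compute and a tool call to move; the robot and the scene stay as the last step left them, time stands still between calls to the robot, and variables do not carry over. Pictures are saved under pics/ and viewed, at most 10 in all, crops included, and the job is handed in when it is done.

Besides the shell and the picture viewer there is one more tool, called after "Call:" as name(argument=value, ...) on one line, values as JSON. apply_moves: Moves the arm, as the interface text tells. Shifts and turns lie within -1 to 1; 1 stands for 0.2 m of shift or 1.5 rad of turn. Its arguments: {"type":"object","properties":{"moves":{"type":"array","items":{"type":"array","items":{"type":"number","minimum":-1,"maximum":1}}},"grip_force":{"type":"number"}},"required":["moves"]}

```bash
mkdir -p pics
cat > h.py <<'E'
import numpy as np, cv2
from cell import env, viewer, boxes_of, masks_of
from scipy.spatial.transform import Rotation as R
def cal(n):
    c=viewer.get_calibration(n); f=240/np.tan(np.radians(c['fov_y'])/2)
    o=np.array(c['orientation'],float)
    M=o if o.shape==(3,3) else R.from_euler('xyz',o,degrees=True).as_matrix()
    return c,f,M,np.array(c['position'])
def ray(n,p):
    c,f,M,P=cal(n)
    d=M@np.array([(p[0]-c['cx'])/f,-(p[1]-c['cy'])/f,-1]); return P,d/np.linalg.norm(d)
def onz(n,p,z):
    P,d=ray(n,p); return P+d*(z-P[2])/d[2]
def proj(n,X):
    c,f,M,P=cal(n); v=M.T@(np.array(X)-P); return np.array([c['cx']+f*v[0]/-v[2],c['cy']-f*v[1]/-v[2]])
def tri(a,pa,b,pb):
    P,d=ray(a,pa);Q,e=ray(b,pb)
    s=np.linalg.lstsq(np.c_[d,-e],Q-P,rcond=None)[0]
    x,y=P+s[0]*d,Q+s[1]*e; return (x+y)/2,np.linalg.norm(x-y)
def snap(n,f):
    im=viewer.read_camera(n)[:,:,::-1].copy(); cv2.imwrite('pics/'+f,im); return im
E
python3 - <<'E'
from h import *
for n in('scene','top'):
    print(viewer.get_calibration(n)); snap(n,n+'0.png')
    for t in('tongs','stopper','bottle','ramekin','stand_pocket','jar'):
        print(n,t,[(np.round(b['location']).tolist(),round(b['conf'],2)) for b in boxes_of(n,t)])
o=env.get_obs();print({k:np.round(v,3).tolist() for k,v in o.items()})
E
```

```text
{'fov_y': 47.05531830432433, 'cx': 320.35310584544794, 'cy': 238.59478482777544, 'position': array([ 0.91910253, -0.42378321,  0.8722463 ]), 'orientation': array([37.47402761,  0.26289427, 37.84619028])}
scene tongs [([330.0, 165.0], 0.57)]
scene stopper [([203.0, 386.0], 0.51)]
scene bottle [([273.0, 256.0], 0.76), ([328.0, 170.0], 0.42), ([202.0, 387.0], 0.34)]
scene ramekin [([199.0, 396.0], 0.95)]
scene stand_pocket [([337.0, 190.0], 0.75), ([358.0, 128.0], 0.74), ([430.0, 275.0], 0.72)]
scene jar [([339.0, 369.0], 0.83)]
{'fov_y': 45.096441472433135, 'cx': 319.0786473087216, 'cy': 232.01335708322412, 'position': array([0.43442578, 0.07159991, 1.22062448]), 'orientation': array([  6.74093838,  -0.90886022, -89.7378303 ])}
top tongs [([238.0, 295.0], 0.8), ([266.0, 169.0], 0.66), ([333.0, 177.0], 0.22)]
top stopper [([476.0, 245.0], 0.73), ([467.0, 294.0], 0.67)]
top bottle [([349.0, 286.0], 0.76)]
top ramekin [([482.0, 242.0], 0.81), ([271.0, 168.0], 0.44)]
top stand_pocket [([152.0, 328.0], 0.81), ([244.0, 296.0], 0.64), ([405.0, 258.0], 0.38)]
top jar [([397.0, 168.0], 0.66)]
{'time_s': 0.7, 'qpos': [72.37, 18.389, -4.016, 83.107, 1.296, 78.542, -3.259], 'joint_velocities': [0.028, -0.032, 0.014, -0.054, 0.016, 0.103, 0.038], 'effort': [-0.0, -49.095, -0.403, -31.271, -0.064, 0.033, 0.0], 'tool_pos': [0.206, -0.617, 0.184], 'tool_rot': [179.993, 0.004, 18.44], 'force': [-0.457, 0.142, 0.366], 'wrist_torque': [0.024, 0.006, 0.012], 'grasp_force': 0.0, 'grip_width': 0.087}
```

View images.

View pics/scene0.png

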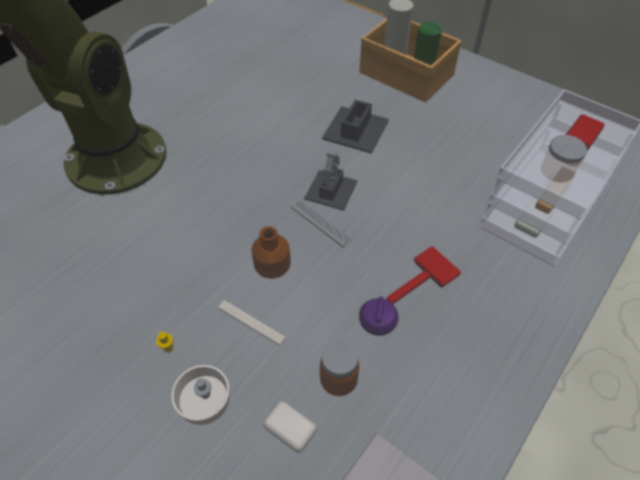

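View pics/top0.png

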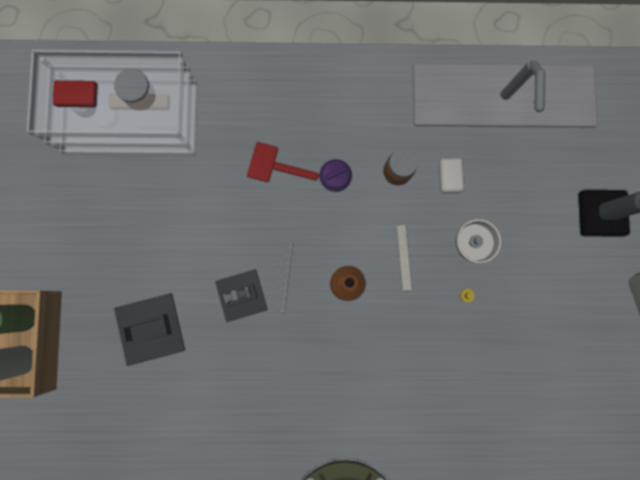

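Run:
```python
from h import *
t=cv2.imread('pics/top0.png');s=cv2.imread('pics/scene0.png')
def c(im,u,v,r=30,k=390): return cv2.resize(im[v-r:v+r,u-r:u+r],(k,k),interpolation=cv2.INTER_CUBIC)
cv2.imwrite('pics/crop1.png',cv2.resize(np.vstack([np.hstack([c(t,242,295),c(s,330,180,35)]),np.hstack([c(t,476,242,28),c(t,348,284,28)])]),(600,600)))
for n in('top','scene'):
    viewer.read_camera(n)
    for tt in('tongs','stopper','bottle','ramekin','stand_pocket'):
        for m in masks_of(n,tt):
            if m['conf']<.4: continue
            ys,xs=np.nonzero(m['pixels']); 
            r=cv2.minAreaRect(np.c_[xs,ys].astype(np.float32))
            print(n,tt,np.round(m['location'],1),round(m['conf'],2),len(xs),'box',xs.min(),xs.max(),ys.min(),ys.max(),'rect',np.round(cv2.boxPoints(r),1).tolist())
# distortion check: known proj of base at origin
print(proj('top',[0,0,0]),proj('scene',[0,0,0]))
```

```text
top tongs [237.1 294.5] 0.54 206 box 225 252 288 302 rect [[223.89999389648438, 293.79998779296875], [250.39999389648438, 286.79998779296875], [252.6999969482422, 295.6000061035156], [226.1999969482422, 302.5]]
top stopper [468.7 294.7] 0.7 132 box 461 474 290 302 rect [[459.0, 296.0], [467.5, 287.5], [476.0, 296.0], [467.5, 304.5]]
top stopper [476.3 242.2] 0.61 154 box 470 483 235 248 rect [[470.0, 235.0], [483.0, 235.0], [483.0, 248.0], [470.0, 248.0]]
top bottle [348.4 285.1] 0.65 947 box 331 365 266 300 rect [[331.0, 266.0], [365.0, 266.0], [365.0, 300.0], [331.0, 300.0]]
top ramekin [406.  259.4] 0.6 624 box 397 412 226 290 rect [[396.1000061035156, 226.3000030517578], [406.6000061035156, 225.1999969482422], [413.1000061035156, 289.70001220703125], [402.6000061035156, 290.70001220703125]]
top ramekin [481.6 240. ] 0.59 1307 box 456 500 221 262 rect [[448.0, 242.0], [478.5, 211.5], [508.0, 241.0], [477.5, 271.5]]
top stand_pocket [150.3 329.1] 0.86 3469 box 116 183 294 365 rect [[113.4000015258789, 307.5], [171.89999389648438, 293.29998779296875], [186.0, 351.6000061035156], [12
[... 749 characters left out ...]
6 278 rect [[252.0, 226.0], [290.0, 226.0], [290.0, 278.0], [252.0, 278.0]]
scene ramekin [201.4 396.5] 0.95 2485 box 172 229 365 425 rect [[172.0, 365.0], [229.0, 365.0], [229.0, 425.0], [172.0, 425.0]]
scene stand_pocket [357.5 127.7] 0.78 2177 box 323 388 100 152 rect [[321.3999938964844, 138.1999969482422], [345.3999938964844, 90.19999694824219], [391.79998779296875, 113.4000015258789], [367.79998779296875, 161.39999389648438]]
scene stand_pocket [335.2 193.2] 0.58 1218 box 305 356 170 209 rect [[303.70001220703125, 198.10000610351562], [319.79998779296875, 160.5], [359.0, 177.3000030517578], [342.8999938964844, 214.89999389648438]]
[344.06886699 518.08742753] [115.1805799  158.10604819]
```

View pics/crop1.png

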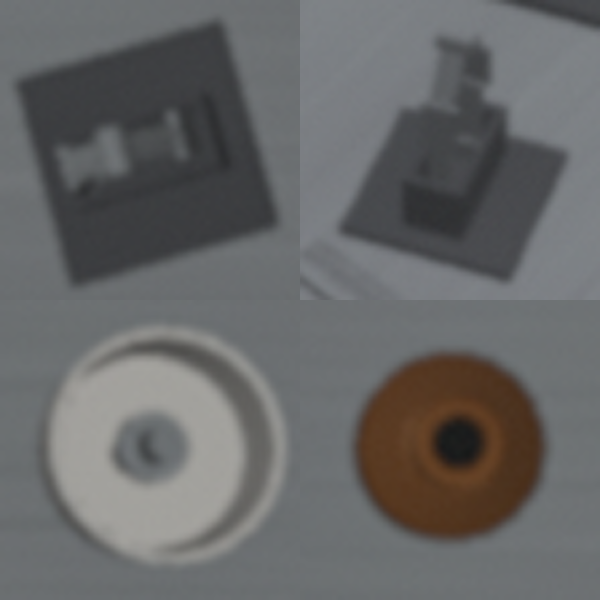

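Run:
```python
from h import *
t=cv2.imread('pics/top0.png').astype(float);s=cv2.imread('pics/scene0.png').astype(float)
r=np.round
P=[(215.4,281),(256,268.6),(268,310.6),(227,322.4)]
C=np.array([onz('top',p,.006) for p in P]);print('plate top',r(C,4).tolist(),'ctr',r(C.mean(0),4))
d=[C[(i+1)%4]-C[i] for i in range(4)];print([ (r(np.linalg.norm(v),4),r(np.degrees(np.arctan2(v[1],v[0])),1)) for v in d])
# scene crop scale 300/70, origin 295,145
k=70/300
Q=[(295+(a-300)*k,145+b*k) for a,b in[(340,230),(403,103),(570,153),(512,282)]]
C2=np.array([onz('scene',p,.006) for p in Q]);print('plate scene',r(C2,4).tolist(),'ctr',r(C2.mean(0),4))
d=[C2[(i+1)%4]-C2[i] for i in range(4)];print([ (r(np.linalg.norm(v),4),r(np.degrees(np.arctan2(v[1],v[0])),1)) for v in d])
def blob(im,u,v,h,f,name,z):
    sub=im[v-h:v+h,u-h:u+h]; m=f(sub).astype(np.uint8)
    n,l,st,ce=cv2.connectedComponentsWithStats(m); i=1+np.argmax(st[1:,4]); c=ce[i]+[u-h,v-h]
    print(name,r(c,1),st[i].tolist()); return c
a=blob(t,349,283,10,lambda x:x[:,:,2]<60,'bore top',0)
b=blob(s,269,232,10,lambda x:x[:,:,2]<75,'bore scene',0)
print('mouth top',r(onz('top',a,.096),4),'scene',r(onz('scene',b,.096),4),tri('top',a,'scene',b))
# ramekin outline, white
for im,n,u,v,h in((t,'top',478,241,28),(s,'scene',200,394,36)):
    sub=im[v-h:v+h,u-h:u+h];m=((sub.min(2)>140)).astype(np.uint8)
    cs,_=cv2.findContours(m,0,1);c=max(cs,key=cv2.contourArea);e=cv2.fitEllipse(c)
    p=np.array(e[0])+[u-h,v-h];print('ramekin',n,r(p,1),r(e[1],1),r(onz(n,p,.034),4))
p=(476.9,240.7);print('knob top',r(onz('top',p,.056),4),'flange',r(onz('top',(476,241.4),.038),4))
print('stopper scene mask',r(onz('scene',(201.9,386),.035),4),r(onz('scene',(201,382),.056),4))
cv2.imwrite('pics/crop2.png',np.hstack([cv2.resize(s[v-24:v+24,u-24:u+24],(390,390),interpolation=2) for u,v in((202,386),(270,240))]))
```

```text
plate top [[0.4736, 0.2692, 0.006], [0.5, 0.1849, 0.006], [0.4128, 0.1585, 0.006], [0.3882, 0.243, 0.006]] ctr [0.4437 0.2139 0.006 ]
[(np.float64(0.0883), np.float64(-72.6)), (np.float64(0.0911), np.float64(-163.1)), (np.float64(0.088), np.float64(106.2)), (np.float64(0.0893), np.float64(17.0))]
plate scene [[0.4172, 0.161, 0.006], [0.3883, 0.2481, 0.006], [0.4763, 0.2717, 0.006], [0.5036, 0.1855, 0.006]] ctr [0.4464 0.2166 0.006 ]
[(np.float64(0.0918), np.float64(108.3)), (np.float64(0.0911), np.float64(15.0)), (np.float64(0.0904), np.float64(-72.5)), (np.float64(0.0898), np.float64(-164.2))]
bore top [349.2 282.1] [6, 5, 9, 9, 66]
bore scene [268.2 233.4] [5, 8, 9, 8, 57]
mouth top [ 0.47   -0.0045  0.096 ] scene [ 0.4701 -0.0038  0.096 ] (array([ 0.47018169, -0.00424278,  0.09639921]), np.float64(0.0005419263276642104))
ramekin top [474.8 242.1] [33.7 35.6] [ 0.5559 -0.2694  0.034 ]
ramekin scene [199.7 391.7] [51.8 60.8] [ 0.558  -0.2762  0.034 ]
knob top [ 0.5565 -0.2674  0.056 ] flange [ 0.5569 -0.2708  0.038 ]
stopper scene mask [ 0.5543 -0.2675  0.035 ] [ 0.5577 -0.2677  0.056 ][ WARN:0@0.394] global loadsave.cpp:1063 imwrite_ Unsupported depth image for selected encoder is fallbacked to CV_8U.
```

View pics/crop2.png

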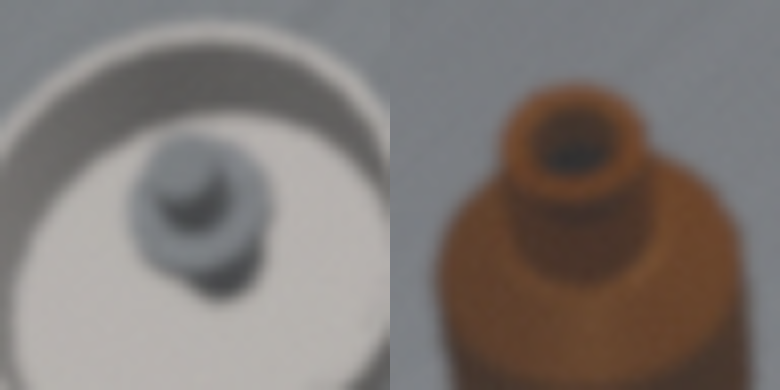

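```bash
cat >> h.py <<'E'
def rows(wps,p0=None,yaw0=None,yaw=None):
    o=env.get_obs(); p0=o['tool_pos'] if p0 is None else p0
    Rm=R.from_euler('xyz',o['tool_rot'],degrees=True).as_matrix()
    if yaw0 is not None: Rm=R.from_euler('xyz',[180,0,yaw0],degrees=True).as_matrix()
    for w in wps: print(w,np.round(Rm.T@(np.array(w)-p0)/.2,3).tolist())
E
python3 - <<'E'
from h import *
for f,z in(((202.6,387.2),.038),((200.8,383.2),.056)): print(onz('scene',f,z))
print(onz('scene',(268.9,233.5),.096))
rows([(.3,-.5,.19),(.38,-.43,.2)],yaw0=18.44)
rows([(.5,-.28,.2),(.54,-.2,.2)],p0=(.38,-.43,.2),yaw0=17)
rows([(.57,-.03,.2)],p0=(.54,-.2,.2),yaw0=17)
rows([(.51,.14,.2)],p0=(.57,-.03,.2),yaw0=17)
rows([(.445,.215,.15)],p0=(.51,.14,.2),yaw0=17)
E
```

```text
[ 0.55793177 -0.26880018  0.038     ]
[ 0.55885522 -0.26924723  0.056     ]
[ 0.47129068 -0.00318232  0.096     ]
(0.3, -0.5, 0.19) [0.633, -0.404, -0.031]
(0.38, -0.43, 0.2) [1.123, -0.61, -0.081]
(0.5, -0.28, 0.2) [0.793, -0.542, -0.0]
(0.54, -0.2, 0.2) [1.101, -0.866, -0.0]
(0.57, -0.03, 0.2) [0.392, -0.769, -0.0]
(0.51, 0.14, 0.2) [-0.038, -0.901, -0.0]
(0.445, 0.215, 0.15) [-0.201, -0.454, 0.25]
```

Call:
apply_moves(moves=[[0.5, -0.28, -0.08, 0, 0, 0.0168, 1], [0.98, -0.55, -0.08, 0, 0, 0.0168, 1], [0.98, -0.55, -0.08, 0, 0, 0.0168, 1], [0.98, -0.55, -0.08, 0, 0, 0.0168, 1], [0.98, -0.55, -0.08, 0, 0, 0.0168, 1], [0.98, -0.55, -0.08, 0, 0, 0.0168, 1]], grip_force=40)

```text
time_s: 1.9
tool_pos: [0.3615, -0.4459, 0.2006]
tool_rot: [180.0, -0.1, 17.5]
force: [0.5, -0.2, -0.3]
grip_width: 0.0871
grasp_force: 0.0
```

Call:
apply_moves(moves=[[0.5, -0.4, 0, 0, 0, 0, 1], [0.98, -0.85, 0, 0, 0, 0, 1], [0.98, -0.85, 0, 0, 0, 0, 1], [0.98, -0.85, 0, 0, 0, 0, 1], [0.98, -0.85, 0, 0, 0, 0, 1], [0.98, -0.85, 0, 0, 0, 0, 1]])

```text
time_s: 2.5
tool_pos: [0.4977, -0.2241, 0.2002]
tool_rot: [-179.9, -0.2, 17.5]
force: [0.2, 0.6, 0.9]
grip_width: 0.0868
grasp_force: 0.0
```

Call:
apply_moves(moves=[[0.4, -0.4, 0, 0, 0, 0, 1], [0.4, -0.8, 0, 0, 0, 0, 1], [0.4, -0.8, 0, 0, 0, 0, 1], [0.4, -0.8, 0, 0, 0, 0, 1], [0.2, -1, 0, 0, 0, 0, 1], [0.2, -1, 0, 0, 0, 0, 1]])

```text
time_s: 3.1
tool_pos: [0.4704, -0.025, 0.1986]
tool_rot: [-179.9, 0.2, 17.2]
force: [-0.5, 0.2, 0.1]
grip_width: 0.0871
grasp_force: 0.0
```

Call:
apply_moves(moves=[[0.1, -0.3, 0, 0, 0, 0, 1], [0.2, -0.6, 0, 0, 0, 0, 1], [0.23, -1, 0, 0, 0, 0, 1], [0.23, -1, 0.1, 0, 0, 0, 1], [0.23, -1, 0.1, 0, 0, 0, 1], [0.23, -1, 0.1, 0, 0, 0, 1], [0.23, -1, 0.1, 0, 0, 0, 1]])

```text
time_s: 3.8
tool_pos: [0.4608, 0.1748, 0.1799]
tool_rot: [179.9, 0.0, 16.8]
force: [0.3, -0.4, -0.9]
grip_width: 0.0869
grasp_force: 0.0
```

Run:
```python
from h import *
o=env.get_obs();print(np.round(o['tool_pos'],4),np.round(o['tool_rot'],2),np.round(o['qpos'],0))
rows([(.445,.215,.14)])
t=snap('top','t1.png');s=snap('scene','s1.png')
c=lambda im,u,v,r:cv2.resize(im[v-r:v+r,u-r:u+r],(390,390),interpolation=2)
cv2.imwrite('pics/c3.png',np.hstack([c(t,240,295,50),c(s,330,165,60)]))
print(proj('top',o['tool_pos']),proj('scene',o['tool_pos']))
```

```text
[0.4608 0.1748 0.1799] [179.93   0.    16.84] [ 21.   1. -45. 104.   1.  75. -97.]
(0.445, 0.215, 0.14) [-0.018, -0.215, 0.199]
[252.28015159 285.22629703] [325.03584105 141.77774868]
```

View pics/c3.png

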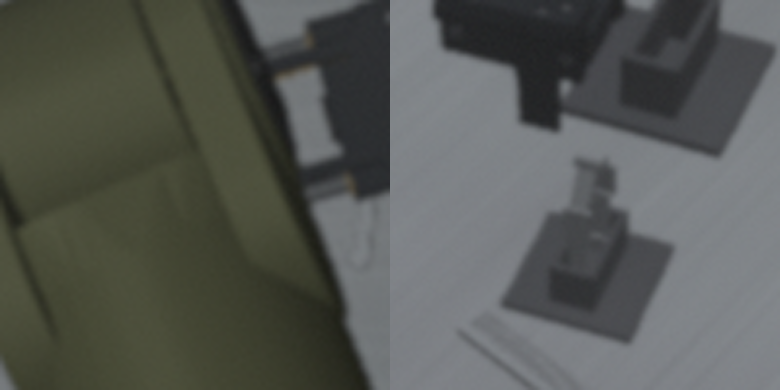

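Run:
```python
from h import *
for x,y in((.445,.215),(.448,.217),(.441,.213)): print(proj('scene',(x,y,.112)),proj('top',(x,y,.112)),proj('scene',(x,y,.038)))
s=cv2.imread('pics/s1.png');print()
cv2.imwrite('pics/c4.png',cv2.resize(s[140:215,290:370],(800,750)[:2] and (640,600),interpolation=2))
o=env.get_obs();p=o['tool_pos'];Rm=R.from_euler('xyz',o['tool_rot'],degrees=True).as_matrix()
for q in((.0095,-.0435,0),(-.0095,-.0435,0),(.0095,-.0585,0),(-.0095,-.0585,0)): print(q,proj('scene',p+Rm@np.array(q)))
```

```text
[331.01603169 153.05828363] [234.50987672 294.39251884] [330.63287808 179.10005596]
[332.84136263 153.14482133] [233.49119882 292.802295  ] [332.36458635 179.18606909]
[328.78803359 152.75573168] [235.5178203  296.51261567] [328.51919699 178.80054937]

(0.0095, -0.0435, 0) [338.04975464 128.1306047 ]
(-0.0095, -0.0435, 0) [328.53306521 125.71927235]
(0.0095, -0.0585, 0) [340.76965305 123.13789706]
(-0.0095, -0.0585, 0) [331.31952136 120.76647521]
```

View pics/c4.png

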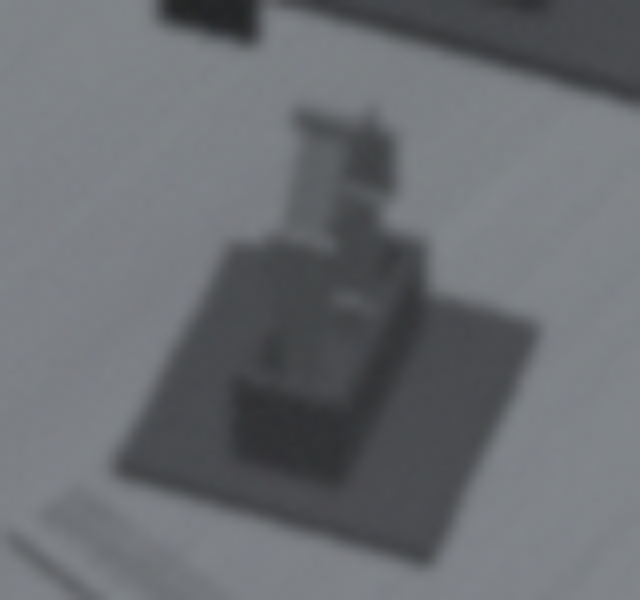

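Run:
```python
from h import *
f=lambda u,v:(290+u/8,140+v/8)
yv=np.array([-np.sin(np.radians(17)),np.cos(np.radians(17)),0])
print('near plate bottom->ctr',onz('scene',f(312,245),.059)+.025*yv)
print('bow',onz('scene',f(337,112),.112))
for c,z in(((237,380),.038),((350,400),.038),((425,240),.038),((235,458),.006),((345,485),.006)): print(onz('scene',f(*c),z))
E=[onz('scene',f(*c),.006) for c in((118,468),(228,240),(540,325),(430,562))]; print('plate',np.mean(E,0))
```

```text
near plate bottom->ctr [0.43252088 0.23982086 0.059     ]
bow [0.44833323 0.21421808 0.112     ]
[0.4414174  0.18234555 0.038     ]
[0.4685605  0.19449831 0.038     ]
[0.44993087 0.25204664 0.038     ]
[0.43974335 0.18334768 0.006     ]
[0.4683058  0.19344741 0.006     ]
plate [0.44593403 0.21597497 0.006     ]
```

Run:
```python
from h import *
rows([(.4455,.215,.15),(.4455,.215,.053)])
```

```text
(0.4455, 0.215, 0.15) [-0.016, -0.216, 0.15]
(0.4455, 0.215, 0.053) [-0.016, -0.216, 0.635]
```

Call:
apply_moves(moves=[[-0.016, -0.216, 0, 0, 0, 0, 1], [-0.016, -0.216, 0.15, 0, 0, 0, 1], [-0.016, -0.216, 0.3, 0, 0, 0, 1], [-0.016, -0.216, 0.42, 0, 0, 0, 1], [-0.016, -0.216, 0.53, 0, 0, 0, 1], [-0.016, -0.216, 0.6, 0, 0, 0, 1], [-0.016, -0.216, 0.635, 0, 0, 0, 1], [-0.016, -0.216, 0.635, 0, 0, 0, 1]])

```text
time_s: 4.7
tool_pos: [0.4442, 0.2168, 0.0523]
tool_rot: [180.0, 0.1, 16.9]
force: [-1.0, -0.3, 0.8]
grip_width: 0.0867
grasp_force: 0.0
```

Call:
apply_moves(moves=[[0, 0, 0, 0, 0, 0, 0.529], [0, 0, 0, 0, 0, 0, 0.529], [0, 0, 0, 0, 0, 0, 0.529], [0, 0, 0, 0, 0, 0, 0.529], [0, 0, 0, 0, 0, 0, 0.529], [0, 0, 0, 0, 0, 0, 0.529], [0, 0, 0, 0, 0, 0, 0.529], [0, 0, 0, 0, 0, 0, 0.529]])

```text
time_s: 5.5
tool_pos: [0.4441, 0.2176, 0.0527]
tool_rot: [180.0, 0.0, 17.0]
force: [-0.2, 0.1, -1.1]
grip_width: 0.0465
grasp_force: 0.0
```

Call:
apply_moves(moves=[[0, 0, 0, 0, 0, 0, 0.529], [0, 0, 0, 0, 0, 0, 0.529], [0, 0, 0, 0, 0, 0, 0.529]])

```text
time_s: 5.8
tool_pos: [0.4441, 0.2176, 0.0527]
tool_rot: [180.0, 0.0, 17.0]
force: [-0.4, 1.2, 0.0]
grip_width: 0.0461
grasp_force: 0.0
```

Run:
```python
from h import *
s=snap('scene','s2.png');print(env.get_obs()['grasp_force'])
cv2.imwrite('pics/c5.png',cv2.resize(s[110:225,270:400],(678,600),interpolation=2))
```

```text
0.0
```

View pics/c5.png

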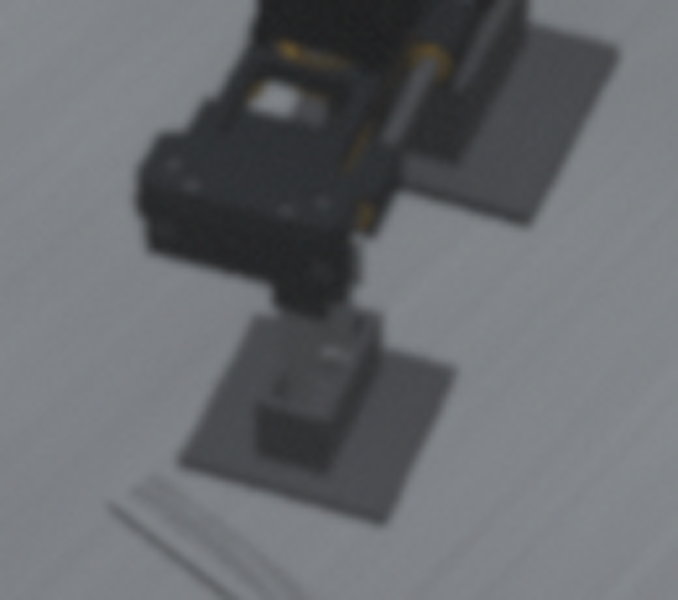

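Call:
apply_moves(moves=[[0, 0, 0, 0, 0, 0, 0.45], [0, 0, 0, 0, 0, 0, 0.45], [0, 0, 0, 0, 0, 0, 0.45], [0, 0, 0, 0, 0, 0, 0.45]], grip_force=8)

```text
time_s: 6.25
tool_pos: [0.4441, 0.2176, 0.0527]
tool_rot: [180.0, 0.0, 17.0]
force: [0.6, -0.2, -0.2]
grip_width: 0.0394
grasp_force: 0.0
```

Call:
apply_moves(moves=[[0, 0, 0, 0, 0, 0, 0.51], [0, 0, 0, 0, 0, 0, 0.51], [0, 0, 0, 0, 0, 0, 0.51], [0, 0, -0.05, 0, 0, 0, 0.51], [0, 0, -0.1, 0, 0, 0, 0.51], [0, 0, -0.1, 0, 0, 0, 0.51], [0, 0, -0.1, 0, 0, 0, 0.51]], grip_force=40)

```text
time_s: 6.95
tool_pos: [0.4446, 0.2177, 0.0734]
tool_rot: [180.0, -0.1, 17.0]
force: [-0.7, -0.6, -0.4]
grip_width: 0.0445
grasp_force: 0.0
```

Run:
```python
from h import *
s=snap('scene','s3.png');print(env.get_obs()['grasp_force'])
a,b=cv2.imread('pics/s2.png'),s
c=lambda s:cv2.resize(s[120:200,290:370],(400,400),interpolation=2)
cv2.imwrite('pics/c6.png',np.hstack([cv2.convertScaleAbs(c(a),alpha=2),cv2.convertScaleAbs(c(b),alpha=2)]))
```

```text
0.0
```

View pics/c6.png

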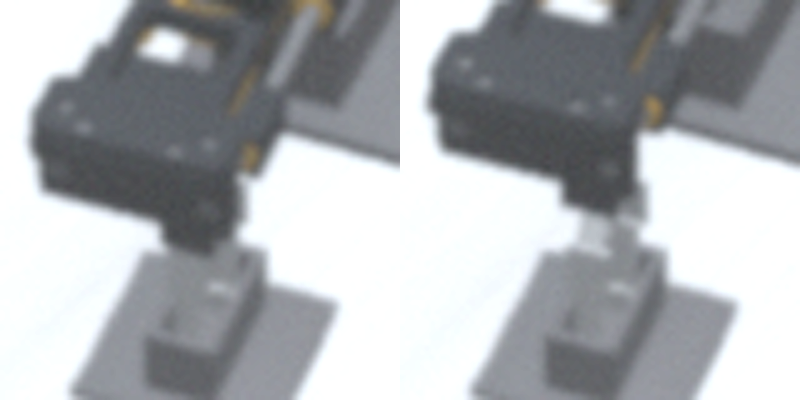

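Run:
```python
from h import *
o=env.get_obs();p=o['tool_pos'];Rm=R.from_euler('xyz',o['tool_rot'],degrees=True).as_matrix()
g=lambda uv,k=5,ox=290,oy=120:((np.array(uv)-[ox,oy])*k).round().tolist()
for q in[(a,b,0) for b in(.022,.037,-.022,-.037) for a in(-.0095,.0095)]: print(q,g(proj('scene',p+Rm@np.array(q))))
T=R.from_euler('z',17,degrees=True).as_matrix();c=np.array([.446,.213,.006])
print('tongs: near plate corners');
for z in(.053,.079,.106):
  print(z,[g(proj('scene',c+T@np.array([x,y,z]))) for y in(-.025,.025) for x in(-.009,.009)])
snap('top','t3.png'); print(boxes_of('top','tongs'),boxes_of('scene','tongs'))
```

```text
(-0.0095, 0.022, 0) [165.0, 262.0]
(0.0095, 0.022, 0) [210.0, 274.0]
(-0.0095, 0.037, 0) [152.0, 287.0]
(0.0095, 0.037, 0) [197.0, 300.0]
(-0.0095, -0.022, 0) [203.0, 190.0]
(0.0095, -0.022, 0) [247.0, 201.0]
(-0.0095, -0.037, 0) [216.0, 166.0]
(0.0095, -0.037, 0) [259.0, 177.0]
tongs: near plate corners
0.053 [[160.0, 300.0], [202.0, 311.0], [203.0, 218.0], [244.0, 229.0]]
0.079 [[160.0, 254.0], [203.0, 266.0], [204.0, 172.0], [245.0, 183.0]]
0.106 [[160.0, 206.0], [204.0, 217.0], [204.0, 123.0], [247.0, 134.0]]
[] [{'location': [327.6, 171.6], 'conf': 0.6}]
```

Run:
```python
from h import *
Rm=R.from_euler('xyz',[180,0,16.84],degrees=True).as_matrix()
p=np.array([.4608,.1748,.1799])
for q in[(a,.095,z) for z in(-.07,-.1) for a in(-.0375,.0375)]+[(a,y,0) for y in(.0435,.0585) for a in(-.0095,.0095)]+[(a,-.095,-.07) for a in (-.0375,.0375)]: print(q,proj('scene',p+Rm@np.array(q)).round(),proj('top',p+Rm@np.array(q)).round())
s=cv2.imread('pics/s1.png').astype(int).sum(2)//3
print(s[90:164:3,290:350:3])
```

```text
(-0.0375, 0.095, -0.07) [283. 141.] [309. 289.]
(0.0375, 0.095, -0.07) [326. 153.] [296. 247.]
(-0.0375, 0.095, -0.1) [282. 127.] [309. 289.]
(0.0375, 0.095, -0.1) [326. 139.] [296. 245.]
(-0.0095, 0.0435, 0) [311. 156.] [277. 283.]
(0.0095, 0.0435, 0) [321. 159.] [274. 273.]
(-0.0095, 0.0585, 0) [308. 162.] [285. 281.]
(0.0095, 0.0585, 0) [318. 164.] [282. 271.]
(-0.0375, -0.095, -0.07) [324.  75.] [199. 322.]
(0.0375, -0.095, -0.07) [363.  84.] [187. 279.]
[[129 129 116  56  43  52  99 128 128 128 129 128 118  56  43  41  40  67
   73 120]
 [ 64  63  54  49  45  68 120 128 127 128 128 127  86  46  40  39  51  73
  101 129]
 [ 49  49  49  48  48  49  56  72  92 111 121 107  50  40  44  40  72  70
  125 129]
 [ 59  51  49  48  48  49  48  49  48  48  54  49  46  44  39  58  71  58
  126 128]
 [ 47  50  56  49  48  48  49  48  47  48  47  47  48  47  43  72  56  55
  128 130]
 [ 38  43  49  48  49  48  49  49  47  47  48  49  46  48  43  48  39  56
  123 128]
 [ 40  40  38  39  39  41  44  47  52  61  49  56  51  45  41  44  36  45
   76  86]
 [ 37  37  38  37  38  38  38  38  38  40 
[... 788 characters left out ...]
  73  70
   62  53]
 [131 130 132 131 132 132 121  47  38  37  39 111 110  87  65  64  67  70
   70  71]
 [131 131 130 131 131 131 130 121 107  79  58 119 129 128 125 118  97  74
   61  64]
 [131 130 131 132 131 131 131 130 130 129 128 129 129 129 129 129 127 126
  122 109]
 [130 131 131 130 131 131 130 131 130 131 129 129 129 127 128 128 128 128
  127 128]
 [131 131 131 130 130 130 131 129 131 128 129 129 117 111 120 118 126 128
  127 128]
 [131 131 130 130 131 131 130 132 130 130 130 129 115  81  81  79 100 127
  129 130]
 [131 130 130 129 130 130 132 129 129 128 128 128 118  96  90  67  79 129
  129 129]
 [131 130 129 129 129 132 128 129 129 129 127 125 110  96  86  72  79 128
  129 129]]
```

Run:
```python
from h import *
t=cv2.imread('pics/t3.png');s=cv2.imread('pics/s3.png')
c=lambda im,u,v,r:cv2.convertScaleAbs(cv2.resize(im[v-r:v+r,u-r:u+r],(400,400),interpolation=2),alpha=2)
cv2.imwrite('pics/c7.png',np.hstack([c(t,240,290,80),c(s,325,140,80)]))
o=env.get_obs();p=o['tool_pos'];Rm=R.from_euler('xyz',o['tool_rot'],degrees=True).as_matrix()
for y in(.095,-.095):
  for x in(-.0375,.0375):
    for z in(-.07,-.12):
      X=p+Rm@np.array((x,y,z));print((x,y,z),((proj('top',X)-[160,210])*2.5).round(),((proj('scene',X)-[245,60])*2.5).round()+[400,0])
```

```text
(-0.0375, 0.095, -0.07) [315. 224.] [524. 272.]
(-0.0375, 0.095, -0.12) [312. 224.] [521. 222.]
(0.0375, 0.095, -0.07) [287. 127.] [620. 298.]
(0.0375, 0.095, -0.12) [283. 122.] [621. 248.]
(-0.0375, -0.095, -0.07) [ 67. 299.] [613. 116.]
(-0.0375, -0.095, -0.12) [ 51. 302.] [614.  65.]
(0.0375, -0.095, -0.07) [ 40. 200.] [701. 137.]
(0.0375, -0.095, -0.12) [ 24. 199.] [704.  86.]
```

View pics/c7.png

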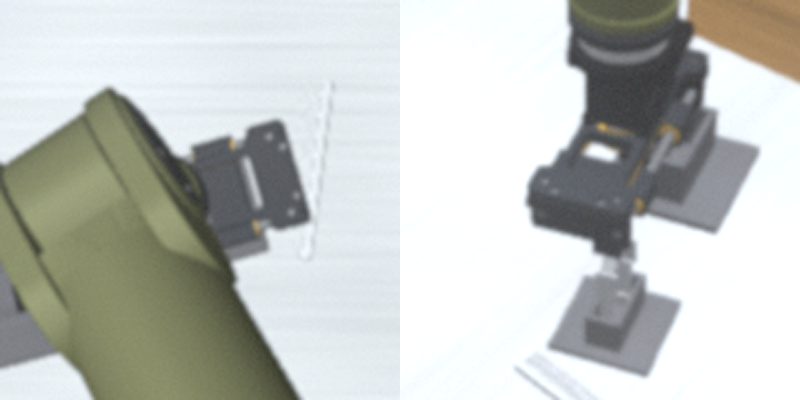

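Call:
apply_moves(moves=[[0, 0, 0, 0, 0, 0, 1], [0, 0, 0, 0, 0, 0, 1], [0, 0, 0, 0, 0, 0, 1], [0, 0, 0, 0, 0, 0, 1], [0, 0, 0.1, 0, 0, 0, 1], [0, 0, 0.15, 0, 0, 0, 1], [0, 0, 0.18, 0, 0, 0, 1], [0, 0, 0.2, 0, 0, 0, 1], [0, 0, 0.2, 0, 0, 0, 1]])

```text
time_s: 8.05
tool_pos: [0.4438, 0.2176, 0.0324]
tool_rot: [-180.0, 0.0, 17.0]
force: [0.6, 0.1, 0.4]
grip_width: 0.0864
grasp_force: 0.0
```

Run:
```python
from h import *
o=env.get_obs();p=o['tool_pos'];Rm=R.from_euler('xyz',o['tool_rot'],degrees=True).as_matrix()
print(p,o['force'])
for dz in(0,.05):
  print(dz,[proj('scene',p+[0,0,dz]+Rm@np.array(q)).round(1).tolist() for q in[(a,b,0) for b in(.0435,.0585) for a in(-.0095,.0095)]])
s=snap('scene','s4.png').astype(int).sum(2)//3
print(s[150:212:2,300:336:2])
```

```text
[0.44383151 0.21755984 0.03239181] [0.57973656 0.05575839 0.42943969]
0 [[319.2, 193.3], [327.9, 195.7], [316.6, 198.4], [325.3, 200.9]]
0.05 [[319.1, 176.3], [328.1, 178.7], [316.3, 181.5], [325.4, 184.0]]
[[ 53  57  53  52  52  52  50  51  50  50  49  52  51  52  56  54  50  50]
 [ 51  52  51  53  53  51  50  51  50  51  50  51  49  50  47  48  50  49]
 [ 44  48  50  55  54  51  51  50  51  51  50  49  49  51  51  49  51  51]
 [ 43  42  43  44  47  47  50  51  51  49  50  51  52  51  51  54  56  51]
 [ 41  41  42  42  42  42  42  43  46  47  47  51  59  52  50  57  57  51]
 [ 45  44  40  40  41  41  42  41  39  41  44  44  48  49  50  50  51  50]
 [ 48  45  43  40  41  40  41  41  40  41  40  42  41  43  43  44  46  42]
 [ 44  42  40  40  41  40  38  42  39  39  37  39  41  40  40  42  39  41]
 [ 81  63  49  44  40  40  39  41  39  37  38  38  39  39  38  39  39  41]
 [126 117 107  93  75  55  46  41  39  38  39  38  40  39  40  44  41  40]
 [129 129 128 127 123 112  98  82  64  43  39  39  39  38  40  45  45  40]
 [129 130 130 128 127 126 125 122 108  59  39  38  40  38  39  41  4
[... 732 characters left out ...]
 50  49  49  50  51  53]
 [131 131 125  95  76  75  75  75  75  68  52  50  49  51  50  50  50  56]
 [131 128 106  78  75  75  75  75  76  70  53  52  49  50  50  51  51  60]
 [131 126  93  70  70  74  74  75  74  73  69  65  59  55  51  51  53  69]
 [127 128 119 104  89  77  71  71  73  74  74  76  75  72  70  62  63  74]
 [117 121 128 128 127 121 112  97  84  73  71  73  75  76  76  75  75  77]
 [117 115 121 128 131 131 129 127 124 117 105  90  79  71  72  75  75  78]
 [116 117 118 121 128 130 130 129 131 130 130 127 121 110  95  84  73  70]
 [122 115 114 121 119 122 128 130 132 131 131 130 130 130 129 125 115 102]
 [129 121 116 114 116 118 122 129 131 129 131 130 131 131 130 129 130 130]]
```

Call:
apply_moves(moves=[[0, 0, -0.2, 0, 0, 0, 1], [0, 0, -0.4, 0, 0, 0, 1], [0.1, 0, -0.4, 0, 0, 0, 0.5], [0.35, 0.09, -0.4, 0, 0, 0, 0.5], [0.6, 0.09, -0.4, 0, 0, 0, 0.5], [0.68, 0.09, -0.2, 0, 0, 0, 0.5], [0.68, 0.09, 0, 0, 0, 0, 0.5], [0.68, 0.09, 0.05, 0, 0, 0, 0.5], [0.68, 0.09, 0.05, 0, 0, 0, 0.5]])

```text
time_s: 9.0
tool_pos: [0.578, 0.2397, 0.0215]
tool_rot: [-180.0, 0.2, 17.0]
force: [-0.1, 0.3, 1.0]
grip_width: 0.0451
grasp_force: 0.0
```

Run:
```python
from h import *
o=env.get_obs();p=o['tool_pos'];Rm=R.from_euler('xyz',o['tool_rot'],degrees=True).as_matrix()
print(p,o['force'],o['qpos'].round(1) if hasattr(o['qpos'],'round') else o['qpos'])
w=o['grip_width']/2
for dz in(0,.05):
  print(dz,[proj('scene',p+[0,0,dz]+Rm@np.array(q)).round(1).tolist() for q in[(a,b,0) for b in(w,w+.015) for a in(-.0095,.0095)]])
s=snap('scene','s5.png').astype(int).sum(2)//3
u,v=proj('scene',p+[0,0,.03]).astype(int);print(u,v)
print(s[v-24:v+30:2,u-24:u+24:2])
```

```text
[0.57795264 0.23965318 0.02150015] [-0.12717545  0.33839817  1.02900153] [   8.7   29.2  -43.    95.6   21.6   64.1 -113.3]
0 [[382.3, 213.5], [391.3, 216.0], [380.1, 218.8], [389.2, 221.5]]
0.05 [[384.4, 196.9], [393.9, 199.5], [382.2, 202.3], [391.7, 205.0]]
391 196
[[129 119  86  53  51  52  47  47  51  51  51  52  52  51  51  50  49  48
   50  52  78  86  78 106]
 [105  69  56  52  52  50  50  51  52  51  52  51  50  51  53  52  53  52
   52  50  60  64  72 112]
 [ 76  53  51  52  52  51  52  51  51  52  52  52  52  52  51  50  52  53
   52  51  51  54  57  89]
 [ 59  52  51  52  52  52  51  52  51  53  51  51  51  51  52  53  52  52
   51  51  53  54  55  93]
 [ 52  56  62  55  52  52  52  51  50  52  54  52  52  52  52  53  53  53
   51  54  53  54  56 100]
 [ 53  53  54  52  54  53  52  51  52  51  52  51  52  52  52  53  54  53
   53  52  54  52  59 112]
 [ 47  48  51  56  67  60  52  52  53  51  54  54  52  53  53  53  53  52
   54  53  54  52  79 128]
 [ 41  44  44  46  49  51  52  51  54  51  53  51  52  53  52  53  53  55
   53  54  50  51  97 134]
 [ 41  42  42  42  43  
[... 1196 characters left out ...]
34 134 133 134 134 135 135 134 134 134 134 135 134 134 136 137 134
  133 133 133 134 134 134]
 [135 135 131 132 134 135 134 134 134 133 134 135 134 134 136 136 136 134
  133 133 133 134 134 134]
 [134 132 132 134 135 134 135 134 134 134 133 133 133 135 137 134 133 132
  133 134 135 134 134 134]
 [132 131 133 134 134 134 134 134 134 134 133 132 135 136 135 132 133 132
  133 134 133 134 134 135]
 [131 133 134 134 134 135 134 133 133 133 133 135 137 135 131 132 132 132
  134 133 133 134 135 135]
 [133 133 133 135 133 133 134 133 133 132 134 137 135 132 131 130 132 133
  134 134 133 134 136 136]
 [132 133 133 134 133 132 133 132 131 133 136 134 133 131 132 132 133 133
  134 133 134 135 134 135]]
```

Call:
apply_moves(moves=[[0, 0, 0.06, 0, 0, 0, 0.5], [0, 0, 0.12, 0, 0, 0, 0.5], [0, 0, 0.17, 0, 0, 0, 0.5], [0, 0, 0.2, 0, 0, 0, 0.5], [0, 0, 0.2, 0, 0, 0, 0.5]])

```text
time_s: 9.55
tool_pos: [0.5786, 0.2396, -0.0185]
tool_rot: [180.0, 0.1, 17.0]
force: [-0.8, 0.2, -0.8]
grip_width: 0.0436
grasp_force: 0.0
```

Call:
apply_moves(moves=[[0, 0, 0.02, 0, 0, 0, 0.5], [0, 0, 0.04, 0, 0, 0, 0.5], [0, 0, 0.04, 0, 0, 0, 0.5]])

```text
time_s: 9.85
tool_pos: [0.5792, 0.24, -0.0257]
tool_rot: [180.0, 0.0, 17.0]
force: [-1.0, 0.1, -0.5]
grip_width: 0.0432
grasp_force: 0.0
```

Reported z is negative with no contact, so the tool reading is indeed biased. I'll feel for the counter.

Call:
apply_moves(moves=[[0, 0, 0.015, 0, 0, 0, 0.5], [0, 0, 0.03, 0, 0, 0, 0.5], [0, 0, 0.03, 0, 0, 0, 0.5]])

```text
time_s: 10.15
tool_pos: [0.5791, 0.2399, -0.0318]
tool_rot: [180.0, 0.0, 17.0]
force: [0.5, 0.1, 0.2]
grip_width: 0.0433
grasp_force: 0.0
```

Call:
apply_moves(moves=[[0, 0, 0.01, 0, 0, 0, 0.5], [0, 0, 0.02, 0, 0, 0, 0.5], [0, 0, 0.02, 0, 0, 0, 0.5]])

```text
time_s: 10.45
tool_pos: [0.5792, 0.24, -0.0356]
tool_rot: [180.0, 0.0, 17.0]
force: [-0.3, -0.1, -0.7]
grip_width: 0.0436
grasp_force: 0.0
```

Call:
apply_moves(moves=[[0, 0, 0.01, 0, 0, 0, 0.5], [0, 0, 0.02, 0, 0, 0, 0.5], [0, 0, 0.02, 0, 0, 0, 0.5]])

```text
time_s: 10.75
tool_pos: [0.5796, 0.2402, -0.0383]
tool_rot: [180.0, -0.0, 17.0]
force: [-2.1, -2.1, 6.2]
grip_width: 0.0432
grasp_force: 3.2
```

Call:
apply_moves(moves=[[0, 0, 0.01, 0, 0, 0, 0.5], [0, 0, 0.02, 0, 0, 0, 0.5], [0, 0, 0.02, 0, 0, 0, 0.5]])

```text
time_s: 11.05
tool_pos: [0.5797, 0.2401, -0.0385]
tool_rot: [179.8, 0.0, 17.0]
force: [-10.8, -6.7, 29.9]
grip_width: 0.0429
grasp_force: 15.1
```

Call:
apply_moves(moves=[[0, 0, -0.2, 0, 0, 0, 1], [0, 0, -0.45, 0, 0, 0, 1], [-0.1, 0, -0.7, 0, 0, 0, 1], [-0.35, -0.04, -0.78, 0, 0, 0, 1], [-0.6, -0.07, -0.78, 0, 0, 0, 1], [-0.677, -0.07, -0.78, 0, 0, 0, 1], [-0.677, -0.07, -0.78, 0, 0, 0, 1], [-0.677, -0.07, -0.78, 0, 0, 0, 1]])

```text
time_s: 11.85
tool_pos: [0.4466, 0.2136, 0.1131]
tool_rot: [179.9, -0.1, 17.0]
force: [0.3, -0.2, -0.4]
grip_width: 0.0861
grasp_force: 0.0
```

Call:
apply_moves(moves=[[0, 0, 0.15, 0, 0, 0, 1], [0, 0, 0.3, 0, 0, 0, 1], [0, 0, 0.4, 0, 0, 0, 1], [0, 0, 0.44, 0, 0, 0, 1], [0, 0, 0.44, 0, 0, 0, 1], [0, 0, 0.44, 0, 0, 0, 1]])

```text
time_s: 12.45
tool_pos: [0.4468, 0.2147, 0.0254]
tool_rot: [-179.9, -0.1, 17.0]
force: [-1.5, -0.4, 0.4]
grip_width: 0.0875
grasp_force: 0.0
```

Call:
apply_moves(moves=[[0, 0, 0.03, 0, 0, 0, 1], [0, 0, 0.052, 0, 0, 0, 1], [0, 0, 0.052, 0, 0, 0, 0.529], [0, 0, 0.052, 0, 0, 0, 0.529], [0, 0, 0.052, 0, 0, 0, 0.529], [0, 0, 0.052, 0, 0, 0, 0.529], [0, 0, 0.052, 0, 0, 0, 0.529], [0, 0, 0.052, 0, 0, 0, 0.529], [0, 0, 0.052, 0, 0, 0, 0.529]])

```text
time_s: 13.35
tool_pos: [0.4457, 0.2138, 0.0142]
tool_rot: [180.0, 0.0, 17.0]
force: [0.3, -0.7, -1.0]
grip_width: 0.0475
grasp_force: 6.4
```

Call:
apply_moves(moves=[[0, 0, 0, 0, 0, 0, 0.52], [0, 0, 0, 0, 0, 0, 0.52], [0, 0, 0, 0, 0, 0, 0.52], [0, 0, -0.05, 0, 0, 0, 0.52], [0, 0, -0.15, 0, 0, 0, 0.52], [0, 0, -0.3, 0, 0, 0, 0.52], [0, 0, -0.45, 0, 0, 0, 0.52], [0, 0, -0.5, 0, 0, 0, 0.52], [0, 0, -0.5, 0, 0, 0, 0.52], [0, 0, -0.5, 0, 0, 0, 0.52]])

```text
time_s: 14.35
tool_pos: [0.4453, 0.2134, 0.1135]
tool_rot: [180.0, 0.1, 17.0]
force: [-0.5, -0.4, -2.4]
grip_width: 0.0456
grasp_force: 7.1
```

Run:
```python
from h import *
o=env.get_obs();print(o['tool_pos'],o['tool_rot'],o['grasp_force'])
s=snap('scene','s6.png');t=snap('top','t6.png')
for n in('scene','top'): print(n,[(b['location'],b['conf']) for b in boxes_of(n,'tongs')])
p=o['tool_pos']+[0,0,.038+.019]
print(proj('scene',p),'tip',proj('scene',p-[0,0,.066]))
rows([(.50,.05,.12),(.56,-.1,.12)])
```

```text
[0.44527651 0.21344324 0.11346329] [1.79972916e+02 6.95966048e-02 1.69853171e+01] 7.060352846165188
scene [([326.8, 153.0], 0.56)]
top []
[330.96772929 130.90729024] tip [330.61154618 156.3356143 ]
(0.5, 0.05, 0.12) [0.024, 0.863, -0.035]
(0.56, -0.1, 0.12) [0.092, 1.668, -0.036]
```

Call:
apply_moves(moves=[[0, 0, -0.2, 0, 0, 0, 0.52], [0.06, 0.22, -0.24, 0, 0, 0, 0.52], [0.12, 0.44, -0.24, 0, 0, 0, 0.52], [0.18, 0.66, -0.24, 0, 0, 0, 0.52], [0.25, 0.86, -0.24, 0, 0, 0, 0.52], [0.25, 0.98, -0.24, 0, 0, 0, 0.52], [0.25, 0.98, -0.24, 0, 0, 0, 0.52], [0.25, 0.98, -0.24, 0, 0, 0, 0.52]])

```text
time_s: 15.35
tool_pos: [0.5504, 0.0412, 0.1613]
tool_rot: [-179.9, 0.1, 16.9]
force: [0.3, 0.7, -0.7]
grip_width: 0.0453
grasp_force: 7.1
```

Call:
apply_moves(moves=[[-0.05, 0.2, 0, 0, 0, 0, 0.52], [-0.1, 0.42, 0, 0, 0, 0, 0.52], [-0.15, 0.64, 0, 0, 0, 0, 0.52], [-0.2, 0.83, 0, 0, 0, 0, 0.52], [-0.2, 0.83, 0, 0, 0, 0, 0.52], [-0.2, 0.83, 0, 0, 0, 0, 0.52]])

```text
time_s: 15.95
tool_pos: [0.561, -0.1283, 0.1619]
tool_rot: [-179.9, 0.0, 17.0]
force: [0.6, 1.4, -2.0]
grip_width: 0.0453
grasp_force: 7.1
```

Run:
```python
from h import *
o=env.get_obs();print(o['tool_pos'],o['tool_rot'],o['grasp_force'])
rows([(.5576,-.269,.12),(.5576,-.269,.09)])
```

```text
[ 0.56096211 -0.12834011  0.16190764] [-1.79918563e+02  1.39671471e-02  1.69937764e+01] 7.053953096328769
(0.5576, -0.269, 0.12) [-0.222, 0.668, 0.209]
(0.5576, -0.269, 0.09) [-0.222, 0.668, 0.359]
```

Call:
apply_moves(moves=[[-0.07, 0.2, 0, 0, 0, 0, 0.52], [-0.14, 0.4, 0, 0, 0, 0, 0.52], [-0.2, 0.6, 0.1, 0, 0, 0, 0.52], [-0.222, 0.668, 0.21, 0, 0, 0, 0.52], [-0.222, 0.668, 0.3, 0, 0, 0, 0.52], [-0.222, 0.668, 0.3, 0, 0, 0, 0.52], [-0.222, 0.668, 0.3, 0, 0, 0, 0.52]])

```text
time_s: 16.65
tool_pos: [0.5588, -0.267, 0.1028]
tool_rot: [-179.9, -0.0, 17.2]
force: [-0.4, -0.9, -0.9]
grip_width: 0.0455
grasp_force: 7.1
```

Run:
```python
from h import *
o=env.get_obs();print(o['tool_pos'],o['tool_rot'],o['grasp_force'])
s=snap('scene','s7.png')
for n in('scene',):
  for k in('tongs','stopper'): print(n,k,[(b['location'],b['conf']) for b in boxes_of(n,k)])
Rm=R.from_euler('xyz',o['tool_rot'],degrees=True).as_matrix()
tip=o['tool_pos']-[0,0,.0082]
# predicted jaws bottom corners + knob top
for y in(.0125,-.0125): print([proj('scene',tip+Rm@np.array([x,y,0])).round(1) for x in(-.008,.008)])
print('knob',proj('scene',(.5576,-.269,.056)),'flange',proj('scene',(.5576,-.269,.038)))
cv2.imwrite('pics/c8.png',cv2.convertScaleAbs(cv2.resize(s[330:420,160:250],(600,600),interpolation=2),alpha=1.5))
```

```text
[ 0.55881951 -0.26699633  0.10277543] [-1.79939700e+02 -4.16456791e-02  1.72269477e+01] 7.054429881682154
scene tongs []
scene stopper [([202.0, 386.6], 0.69)]
[array([188.5, 377.4]), array([198.1, 381. ])]
[array([196.6, 362.8]), array([206. , 366.2])]
knob [200.34280052 382.60964036] flange [202.36085815 387.17273407]
```

View pics/c8.png

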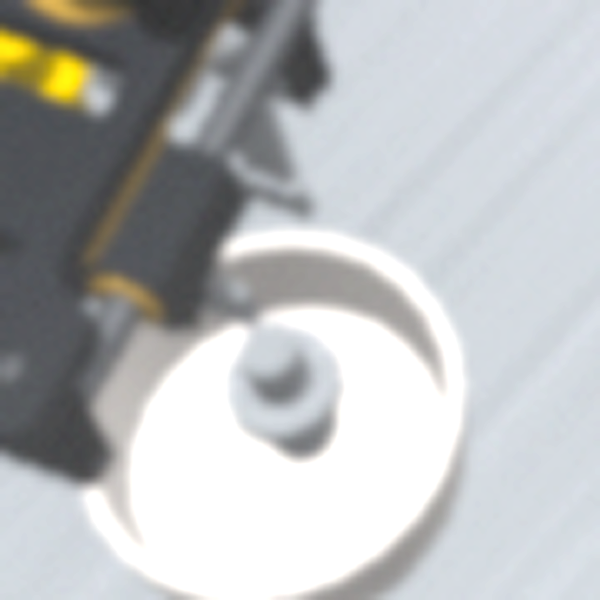

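Call:
apply_moves(moves=[[-0.008, 0.008, 0.08, 0, 0, 0, 0.52], [-0.008, 0.008, 0.15, 0, 0, 0, 0.52], [-0.008, 0.008, 0.19, 0, 0, 0, 0.52], [-0.008, 0.008, 0.22, 0, 0, 0, 0.52], [-0.008, 0.008, 0.24, 0, 0, 0, 0.52], [-0.008, 0.008, 0.24, 0, 0, 0, 0.52]])

```text
time_s: 17.4
tool_pos: [0.5564, -0.2718, 0.0536]
tool_rot: [-180.0, 0.0, 17.0]
force: [-0.7, 0.8, -0.2]
grip_width: 0.0452
grasp_force: 7.1
```

Call:
apply_moves(moves=[[0, 0, 0.01, 0, 0, 0, 0.52], [0, 0, 0.02, 0, 0, 0, 0.52], [0, 0, 0.02, 0, 0, 0, 0.52], [0, 0, 0.02, 0, 0, 0, 0.52]])

```text
time_s: 17.8
tool_pos: [0.5568, -0.2721, 0.0505]
tool_rot: [180.0, -0.0, 17.0]
force: [-0.0, -0.1, -0.6]
grip_width: 0.0457
grasp_force: 7.1
```

Call:
apply_moves(moves=[[0.006, -0.012, 0, 0, 0, 0, 0.52], [0.006, -0.012, 0, 0, 0, 0, 0.52], [0.006, -0.012, 0, 0, 0, 0, 0.4], [0.006, -0.012, 0, 0, 0, 0, 0.4], [0.006, -0.012, 0, 0, 0, 0, 0.4], [0.006, -0.012, 0, 0, 0, 0, 0.4], [0.006, -0.012, 0, 0, 0, 0, 0.4], [0.006, -0.012, 0, 0, 0, 0, 0.4], [0.006, -0.012, 0, 0, 0, 0, 0.4]], grip_force=40)

```text
time_s: 18.7
tool_pos: [0.5575, -0.27, 0.0507]
tool_rot: [179.9, -0.0, 17.0]
force: [-0.2, -2.3, 1.2]
grip_width: 0.0412
grasp_force: 39.3
```

Call:
apply_moves(moves=[[0, 0, -0.05, 0, 0, 0, 0.4], [0, 0, -0.15, 0, 0, 0, 0.4], [0, 0, -0.3, 0, 0, 0, 0.4], [0, 0, -0.45, 0, 0, 0, 0.4], [0, 0, -0.6, 0, 0, 0, 0.4], [0, 0, -0.65, 0, 0, 0, 0.4], [0, 0, -0.65, 0, 0, 0, 0.4], [0, 0, -0.65, 0, 0, 0, 0.4], [0, 0, -0.65, 0, 0, 0, 0.4]])

```text
time_s: 19.6
tool_pos: [0.5559, -0.2689, 0.1781]
tool_rot: [-179.8, 0.2, 17.0]
force: [-0.5, -0.5, -1.7]
grip_width: 0.041
grasp_force: 39.4
```

Run:
```python
from h import *
o=env.get_obs();print(o['tool_pos'],o['tool_rot'],o['grasp_force'],o['force'])
snap('scene','s8.png');snap('top','t8.png')
for n in('scene','top'):
  for k in('stopper','ramekin'): print(n,k,[(np.round(b['location'],1),b['conf']) for b in boxes_of(n,k)])
p=o['tool_pos'];c=p+[0,0,-.0502+.0305]  # stopper_mid pred
print('pred mid',c,proj('scene',c),proj('top',c))
rows([(.53,-.16,.18),(.4705,-.004,.18)])
```

```text
[ 0.55588796 -0.26887337  0.17806157] [-1.79844110e+02  1.56631916e-01  1.70014281e+01] 39.429686001094524 [-0.46506248 -0.46135755 -1.69952648]
scene stopper [(array([191.1, 347.1]), 0.73), (array([271.8, 252.2]), 0.29)]
scene ramekin [(array([200.6, 394.1]), 0.96)]
top stopper [(array([466.7, 293. ]), 0.66)]
top ramekin [(array([462.6, 248.6]), 0.65)]
pred mid [ 0.55588796 -0.26887337  0.15836157] [186.67172834 352.71941053] [493.4916289  235.36777152]
(0.53, -0.16, 0.18) [0.031, -0.562, -0.001]
(0.4705, -0.004, 0.18) [-0.026, -1.395, -0.0]
```

Call:
apply_moves(moves=[[0.01, -0.15, 0, 0, 0, 0, 0.4], [0.02, -0.35, 0, 0, 0, 0, 0.4], [0.03, -0.55, 0, 0, 0, 0, 0.4], [0.01, -0.75, 0, 0, 0, 0, 0.4], [0, -0.9, 0, 0, 0, 0, 0.4], [0, -0.9, 0, 0, 0, 0, 0.4]])

```text
time_s: 20.5
tool_pos: [0.5038, -0.0918, 0.1808]
tool_rot: [-180.0, -0.0, 17.4]
force: [0.8, -0.6, -1.4]
grip_width: 0.0413
grasp_force: 39.4
```

Call:
apply_moves(moves=[[-0.01, -0.15, 0, 0, 0, 0, 0.4], [-0.02, -0.3, 0, 0, 0, 0, 0.4], [-0.026, -0.42, 0, 0, 0, 0, 0.4], [-0.026, -0.49, 0, 0, 0, 0, 0.4], [-0.026, -0.49, 0, 0, 0, 0, 0.4], [-0.026, -0.49, 0, 0, 0, 0, 0.4], [-0.026, -0.49, 0, 0, 0, 0, 0.4], [-0.026, -0.49, 0, 0, 0, 0, 0.4]])

```text
time_s: 21.3
tool_pos: [0.4712, -0.0063, 0.1802]
tool_rot: [-180.0, 0.0, 16.9]
force: [-0.1, -0.6, -0.9]
grip_width: 0.0412
grasp_force: 39.4
```

```bash
cat > st.py <<'E'
from h import *
import sys
tag=sys.argv[1]
o=env.get_obs();p=o['tool_pos'];print(p.round(4),np.round(o['tool_rot'],2),o['grasp_force'],np.round(o['force'],1),o['time_s'])
snap('scene','s%s.png'%tag)
for m in masks_of('scene','stopper'):
    ys,xs=np.nonzero(m['pixels']);print('mask',m['location'],round(m['conf'],2),xs.min(),xs.max(),ys.min(),ys.max())
mz=p[2]-.0502+.0305
for nm,dz in(('foot',-.0255),('flange bot',.0025),('flange top',.0075),('knob',.0255)): print(nm,proj('scene',(p[0],p[1],mz+dz)).round(1))
s=cv2.imread('pics/s%s.png'%tag);u,v=proj('scene',(p[0],p[1],mz)).astype(int)
sub=s[v-20:v+24:1,u-14:u+14]
print('row0',v-20,'col0',u-14)
print(sub[:,:,2]//10); print((sub[:,:,2].astype(int)-sub[:,:,0])//10)
E
python3 st.py 9
```

```text
[ 0.4712 -0.0063  0.1802] [-1.7998e+02  1.0000e-02  1.6880e+01] 39.42974413221236 [-0.1 -0.6 -0.9] 21.3
mask [168.2, 338.9] 0.7 157 172 331 352
mask [266.7, 208.0] 0.45 258 273 198 221
mask [262.1, 196.2] 0.4 258 270 183 208
foot [265.9 220.7]
flange bot [264.5 210.2]
flange top [264.3 208.3]
knob [263.3 201.2]
row0 191 col0 250
[[ 3  3  3 ... 13 13 13]
 [ 3  3  3 ... 13 13 12]
 [ 4  4  3 ... 12 12 13]
 ...
 [13 13 13 ... 11 11 12]
 [13 13 13 ... 11 11 11]
 [13 13 13 ... 11 11 11]]
[[-1 -1  0 ... -1 -1 -1]
 [-1 -1 -1 ... -1 -1 -1]
 [-1 -1 -1 ... -1 -1 -1]
 ...
 [-1 -1 -1 ...  6  5  2]
 [-1 -1 -1 ...  6  6  3]
 [-1 -1 -1 ...  6  6  4]]
```

Run:
```python
import cv2,numpy as np
np.set_printoptions(threshold=10**6,linewidth=250)
s=cv2.imread('pics/s9.png').astype(int)
print('cols',np.arange(254,284)); g=s.sum(2)//3
for r in range(196,242): print(r,' '.join('%3d'%x for x in g[r,254:284]))
```

```text
cols [254 255 256 257 258 259 260 261 262 263 264 265 266 267 268 269 270 271 272 273 274 275 276 277 278 279 280 281 282 283]
196  40  38  40  40  39  39  40  45  62  85  96  98  96  91  91  93 103 118 129 132 133 134 134 135 135 133 133 133 134 133
197  40  40  42  42  41  39  39  47  68  95 112 117 113 103  88  81  91 113 127 132 133 134 134 133 134 132 133 133 133 132
198  40  40  44  46  43  40  41  48  69  98 120 127 125 115  97  81  87 108 126 133 135 135 134 134 132 133 132 133 132 132
199  40  41  42  45  43  40  40  47  67  96 118 128 129 120 104  85  87 107 127 133 134 133 133 133 133 134 132 132 132 133
200  43  44  47  49  49  45  44  49  65  90 112 125 127 118 103  89  93 109 126 132 133 132 132 133 132 133 132 133 132 132
201  69  63  61  63  61  55  53  55  67  86 107 121 120 109 100 102 109 119 128 132 132 133 133 133 133 133 132 131 132 132
202 102  94  90  84  72  65  63  64  70  81 100 112 108  96  99 112 125 130 133 132 133 132 133 133 132 132 131 132 133 133
203 124 119 112  99  80  71  69  68  70  77  93 101  93  85  94 114 130 134 134 133 133 133 133 132 132 1
[... 4030 characters left out ...]
  62  58  54  52  53  53  54  59  65  69  70  74  71  70  73  82  89  99 110 120
237 134 133 130 120 105  85  72  72  71  70  68  66  62  59  58  60  63  65  71  71  72  70  67  66  72  76  80  84  91 103
238 133 130 122 107  89  75  67  67  69  70  69  71  68  67  68  69  69  72  71  71  68  65  64  63  70  74  76  78  81  87
239 130 121 107  91  79  70  65  63  65  66  68  69  70  71  71  70  70  69  67  65  61  62  60  63  70  75  76  77  79  81
240 120 105  90  78  73  69  63  60  61  61  62  63  64  65  64  64  62  61  59  57  58  58  61  64  69  75  78  77  78  77
241 106  89  78  73  73  71  64  60  59  59  59  56  56  57  57  57  56  55  55  56  57  58  60  64  70  76  78  77  78  77
```

```bash
cat > fit.py <<'E'
from h import *
from scipy.optimize import least_squares
A=np.linspace(0,2*np.pi,181)
C,F,M,P=cal('scene')
def pr(X):
    v=(X-P)@M; return np.c_[C['cx']+F*v[:,0]/-v[:,2],C['cy']-F*v[:,1]/-v[:,2]]
def feats(q,row=216):
    T=R.from_euler('xy',q[3:5],degrees=True).as_matrix()
    circ=lambda r,z:pr(np.c_[r*np.cos(A),r*np.sin(A),0*A+z]@T.T+q[:3])
    ft,fb,foot,pl1,pl2=circ(.014,.0075),circ(.014,.0025),circ(.0075,-.0255),circ(.009,0),circ(.009,-.0205)
    def edge(f):
        a,b=pl1[f(pl1[:,0])],pl2[f(pl2[:,0])]; return a[0]+(row-a[1])*(b[0]-a[0])/(b[1]-a[1])
    return np.array([min(ft[:,0].min(),fb[:,0].min()),max(ft[:,0].max(),fb[:,0].max()),fb[:,1].max(),foot[:,1].max(),edge(np.argmin),edge(np.argmax)])
def fit(obs,q0,row=216,s_tilt=2.,s_z=.002):
    f=lambda q:np.r_[(feats(q,row)-obs)/.4,q[3:]/s_tilt,(q[2]-q0[2])/s_z]
    r=least_squares(f,q0,x_scale=[.01,.01,.01,1,1]); return r.x,feats(r.x,row)-obs,feats(np.array(q0),row)-obs
E
python3 - <<'E'
from fit import *
obs=np.array([257.6,272.8,212.6,221.2,261.8,271.1])
for st in(.2,3,8):
    print(st,*[np.round(v,4) for v in fit(obs,np.array([.4712,-.0063,.1605,0,0]),s_tilt=st,s_z=.003)])
E
```

```text
0.2 [ 0.4665  0.0009  0.1593 -0.0344 -0.0125] [-0.815   0.7608  0.4966 -0.5388 -0.5441  0.6045] [-1.671   0.0209  3.977   2.8856 -1.8309 -0.5257]
3 [ 4.6640e-01  1.2000e-03  1.5910e-01 -2.2195e+00 -1.3416e+00] [-0.7273  0.8276  0.1595 -0.2126 -0.6316  0.5342] [-1.671   0.0209  3.977   2.8856 -1.8309 -0.5257]
8 [ 4.6630e-01  1.2000e-03  1.5910e-01 -3.0310e+00 -2.0499e+00] [-0.7158  0.8356  0.0219 -0.0743 -0.6429  0.5259] [-1.671   0.0209  3.977   2.8856 -1.8309 -0.5257]
```

Call:
apply_moves(moves=[[0, -0.012, 0.04, 0, 0, 0, 0.4], [0, -0.012, 0.1, 0, 0, 0, 0.4], [0, -0.012, 0.15, 0, 0, 0, 0.4], [0, -0.012, 0.18, 0, 0, 0, 0.4], [0, -0.012, 0.18, 0, 0, 0, 0.4], [0, -0.012, 0.18, 0, 0, 0, 0.4], [0, -0.012, 0.18, 0, 0, 0, 0.4], [0, -0.012, 0.18, 0, 0, 0, 0.4]])

```text
time_s: 22.2
tool_pos: [0.4706, -0.0028, 0.1448]
tool_rot: [180.0, -0.0, 17.0]
force: [0.2, 0.5, -1.0]
grip_width: 0.0411
grasp_force: 39.4
```

Run:
```python
from h import *
o=env.get_obs();p=o['tool_pos'];print(p.round(4),np.round(o['tool_rot'],2),np.round(o['force'],1))
s=snap('scene','s10.png').astype(int);g=s.sum(2)//3;snap('top','t10.png')
print('    ',' '.join('%3d'%x for x in range(254,284)))
for r in range(214,242): print(r,' '.join('%3d'%x for x in g[r,254:284]))
print([(np.round(b['location'],1),b['conf']) for b in boxes_of('top','stopper')],[(np.round(b['location'],1),b['conf']) for b in boxes_of('top','bottle')])
for z in(.1,.105,.11): print(proj('scene',(.4705,-.004,z)))
```

```text
[ 0.4706 -0.0028  0.1448] [ 1.7997e+02 -4.0000e-02  1.6990e+01] [ 0.2  0.5 -1. ]
     254 255 256 257 258 259 260 261 262 263 264 265 266 267 268 269 270 271 272 273 274 275 276 277 278 279 280 281 282 283
214  61  56  50  44  43  42  47  52  54  53  54  64  83 104 114 107  97 102 117 128 132 132 132 132 134 133 134 134 133 134
215  92  87  78  66  56  52  55  60  63  64  62  68  79  95 101  93  87 101 123 133 135 133 133 132 134 134 134 134 134 132
216 120 116 109  99  86  81  78  73  69  68  68  69  74  84  87  81  82  98 120 131 134 133 132 133 133 135 133 133 132 132
217 131 130 127 121 116 113 105  86  73  70  69  70  71  74  77  76  78  93 115 129 132 133 132 133 133 133 133 132 131 132
218 132 132 131 130 129 127 119 100  84  75  72  69  70  70  73  75  78  94 114 127 132 130 129 132 134 133 133 132 132 132
219 133 132 132 132 133 131 126 114 102  92  85  78  73  72  74  78  85 101 119 130 131 128 125 130 132 133 132 132 132 134
220 132 132 133 133 133 131 129 124 121 116 108  97  86  81  83  89 100 114 126 131 127 122 120 128 132 132 132 132 133 134
221 132 132 132 132 132 13
[... 1996 characters left out ...]
0  68  66  64  60  59  58  60  62  65  70  70  72  70  65  65  70  76  79  84  91 103
238 134 130 122 107  90  74  66  66  67  69  70  69  68  68  69  69  70  70  72  70  68  63  62  65  69  74  78  77  81  89
239 129 120 106  89  77  69  63  60  63  64  67  68  69  69  70  70  70  69  67  64  61  58  60  62  69  76  77  77  77  81
240 121 104  90  78  72  68  63  60  59  60  61  64  63  65  64  64  61  60  58  56  58  59  59  63  70  75  76  77  77  76
241 106  89  77  73  72  70  65  60  59  58  57  57  56  56  56  55  55  54  53  54  55  58  59  63  69  75  78  77  78  77
[(array([468.2, 293. ]), 0.57)] []
[268.0866685  232.19075416]
[267.86176252 230.45089574]
[267.63502477 228.69686693]
```

Call:
apply_moves(moves=[[-0.008, 0.0075, 0, 0, 0, 0, 0.4], [-0.008, 0.0075, 0.015, 0, 0, 0, 0.4], [-0.008, 0.0075, 0.03, 0, 0, 0, 0.4], [-0.008, 0.0075, 0.04, 0, 0, 0, 0.4], [-0.008, 0.0075, 0.04, 0, 0, 0, 0.4], [-0.008, 0.0075, 0.04, 0, 0, 0, 0.4]])

```text
time_s: 23.0
tool_pos: [0.4702, -0.006, 0.1368]
tool_rot: [179.9, -0.1, 17.0]
force: [2.0, -3.6, 1.1]
grip_width: 0.0413
grasp_force: 39.2
```

Call:
apply_moves(moves=[[0, 0, 0.005, 0, 0, 0, 0.4], [0, 0, 0.01, 0, 0, 0, 0.4], [0, 0, 0.01, 0, 0, 0, 0.4]])

```text
time_s: 23.3
tool_pos: [0.4694, -0.0055, 0.1343]
tool_rot: [179.9, -0.0, 17.0]
force: [2.1, -4.8, 0.2]
grip_width: 0.0411
grasp_force: 39.2
```

Call:
apply_moves(moves=[[0, 0, 0.005, 0, 0, 0, 0.4], [0, 0, 0.01, 0, 0, 0, 0.4], [0, 0, 0.01, 0, 0, 0, 0.4]])

```text
time_s: 23.6
tool_pos: [0.469, -0.0053, 0.132]
tool_rot: [180.0, 0.0, 17.0]
force: [2.9, -4.2, 0.6]
grip_width: 0.0412
grasp_force: 39.2
```

Call:
apply_moves(moves=[[0, 0.005, 0, 0, 0, 0, 0.4], [0, 0.005, 0, 0, 0, 0, 0.4], [0, 0.005, 0, 0, 0, 0, 0.4]])

```text
time_s: 23.9
tool_pos: [0.4691, -0.0056, 0.132]
tool_rot: [-180.0, 0.0, 17.0]
force: [2.0, -3.7, -0.7]
grip_width: 0.0414
grasp_force: 39.2
```

Call:
apply_moves(moves=[[0, 0.01, 0, 0, 0, 0, 0.4], [0, 0.01, 0, 0, 0, 0, 0.4], [0, 0.01, 0, 0, 0, 0, 0.4]])

```text
time_s: 24.2
tool_pos: [0.4695, -0.0067, 0.1319]
tool_rot: [-179.9, 0.1, 17.0]
force: [0.6, -0.8, -2.9]
grip_width: 0.0414
grasp_force: 39.4
```

Run:
```python
from h import *
o=env.get_obs();p=o['tool_pos'];print(p.round(4),np.round(o['force'],1))
s=snap('scene','s11.png').astype(int);g=s.sum(2)//3
print('    ',' '.join('%3d'%x for x in range(254,284)))
for r in range(218,240): print(r,' '.join('%3d'%x for x in g[r,254:284]))
```

```text
[ 0.4695 -0.0067  0.1319] [ 0.6 -0.8 -2.9]
     254 255 256 257 258 259 260 261 262 263 264 265 266 267 268 269 270 271 272 273 274 275 276 277 278 279 280 281 282 283
218  45  43  41  40  39  42  40  39  42  52  75 103 121 125 120 107  91  89 103 123 132 133 134 134 134 133 133 132 133 133
219  43  41  41  40  40  42  44  44  43  51  70  96 114 116 106  96  94 102 115 127 132 133 134 134 134 133 132 131 133 134
220  42  40  40  39  43  45  49  50  52  54  68  88 104 105  93  89 102 118 128 133 134 134 135 134 132 132 131 132 133 134
221  49  45  44  41  44  50  56  62  62  63  70  81  94  97  87  86 104 125 134 135 134 134 133 132 132 133 133 133 134 135
222  78  67  58  53  57  65  68  67  67  67  70  75  83  86  83  84 103 123 131 133 134 132 133 132 132 133 134 134 134 134
223 111 100  88  85  87  88  80  72  69  69  69  72  75  77  76  81  99 120 130 132 132 130 131 133 132 134 134 135 135 135
224 127 122 118 117 115 111  95  81  76  74  71  72  71  73  76  85 102 121 131 132 130 127 129 132 133 133 134 136 136 136
225 132 131 130 130 128 122 111 101  94  88  84  79  75  77  81 
[... 1095 characters left out ...]
  70  71  72  72  71  70  72  73  73  72  71  75  80  88 104 116 124 130 133 135
235 134 135 133 131 122 103  85  76  73  69  69  71  72  71  72  70  72  73  74  71  71  74  76  76  85  96 108 117 126 131
236 133 133 133 129 116  97  78  75  71  68  67  70  71  73  72  71  72  75  73  72  73  73  71  70  73  83  90  98 109 120
237 134 133 130 121 105  85  71  70  71  69  70  71  72  73  73  73  74  74  73  72  71  70  67  66  70  75  80  84  91 104
238 133 129 121 106  90  74  66  65  67  68  70  72  73  75  74  74  75  73  72  69  67  64  62  64  69  75  77  78  81  89
239 129 120 107  90  79  70  63  61  62  65  67  70  70  71  71  71  70  69  66  63  60  59  60  63  69  74  78  76  78  80
```

Call:
apply_moves(moves=[[0, 0, 0.005, 0, 0, 0, 0.4], [0, 0, 0.01, 0, 0, 0, 0.4], [0, 0, 0.01, 0, 0, 0, 0.4]])

```text
time_s: 24.55
tool_pos: [0.4698, -0.0071, 0.1301]
tool_rot: [-180.0, 0.0, 17.0]
force: [0.5, 0.2, -1.2]
grip_width: 0.0406
grasp_force: 39.5
```

Call:
apply_moves(moves=[[0, 0, 0.005, 0, 0, 0, 0.4], [0, 0, 0.01, 0, 0, 0, 0.4], [0, 0, 0.01, 0, 0, 0, 0.4]])

```text
time_s: 24.85
tool_pos: [0.4698, -0.0075, 0.1281]
tool_rot: [-180.0, 0.0, 17.0]
force: [0.2, -0.3, -1.1]
grip_width: 0.0412
grasp_force: 39.5
```

Call:
apply_moves(moves=[[0, 0, 0.005, 0, 0, 0, 0.4], [0, 0, 0.01, 0, 0, 0, 0.4], [0, 0, 0.01, 0, 0, 0, 0.4]])

```text
time_s: 25.15
tool_pos: [0.4703, -0.0075, 0.1267]
tool_rot: [180.0, -0.0, 17.0]
force: [0.0, -0.3, 1.8]
grip_width: 0.0409
grasp_force: 39.4
```

Call:
apply_moves(moves=[[0, 0, 0.004, 0, 0, 0, 0.4], [0, 0, 0.008, 0, 0, 0, 0.4], [0, 0, 0.008, 0, 0, 0, 0.4]])

```text
time_s: 25.45
tool_pos: [0.4714, -0.0076, 0.1264]
tool_rot: [179.9, -0.1, 17.0]
force: [-0.9, -0.1, 8.2]
grip_width: 0.0407
grasp_force: 39.3
```

Call:
apply_moves(moves=[[0, 0, 0.003, 0, 0, 0, 0.4], [0, 0, 0.006, 0, 0, 0, 0.4], [0, 0, 0.006, 0, 0, 0, 0.4]])

```text
time_s: 25.75
tool_pos: [0.4721, -0.0078, 0.126]
tool_rot: [179.9, -0.2, 17.0]
force: [-1.4, -0.8, 11.7]
grip_width: 0.0411
grasp_force: 39.3
```

Run:
```python
from fit import *
o=env.get_obs();print(np.round(o['force'],1),o['time_s'])
for mz in(.1215,.1115,.108): print(mz,feats(np.array([.4705,-.004,mz,0,0]),234).round(1))
s=snap('scene','s12.png').astype(int);g=s.sum(2)//3
print('    ',' '.join('%3d'%x for x in range(256,282)))
for r in range(222,244): print(r,' '.join('%3d'%x for x in g[r,256:282]))
print('s11 expected at mz .1215..')
```

```text
[-1.4 -0.8 11.7] 25.75
0.1215 [258.7 275.  230.  236.9 263.2 273.4]
0.1115 [259.2 275.4 233.5 240.3 263.2 273.4]
0.108 [259.4 275.5 234.8 241.5 263.2 273.4]
     256 257 258 259 260 261 262 263 264 265 266 267 268 269 270 271 272 273 274 275 276 277 278 279 280 281
222  41  40  41  41  41  42  43  43  53  76 102 118 117 106  99 100 109 121 129 133 133 133 133 133 132 134
223  41  42  41  43  45  48  50  48  55  72  94 109 105  93  94 111 123 130 133 133 131 131 133 134 135 135
224  43  41  41  45  50  56  59  60  61  72  89 101  95  85  93 114 128 133 133 132 133 132 134 134 134 136
225  58  49  49  50  56  63  65  67  68  71  82  88  84  81  91 112 128 133 133 132 133 134 134 134 136 136
226  88  79  73  73  77  73  70  70  69  71  74  76  79  80  92 114 128 134 132 132 134 134 135 136 136 136
227 117 111 106 104 101  90  79  75  71  71  71  74  76  84 100 119 131 133 129 127 131 135 136 136 136 136
228 130 127 125 122 119 110  99  91  85  79  75  75  81  96 112 127 133 130 122 118 125 133 135 136 136 135
229 132 132 132 126 120 118 119 115 109 100  94  91  97 113 125 132 130 122 11
[... 868 characters left out ...]
9  67  67  70  76  80  83
238 121 107  89  74  65  65  67  70  71  72  75  75  75  73  75  75  74  71  67  64  63  64  70  74  77  77
239 107  90  77  69  61  61  63  64  64  71  72  72  72  72  70  69  67  64  60  59  60  64  68  75  76  77
240  89  78  73  68  61  59  59  60  60  62  64  64  65  65  61  61  58  56  56  57  60  62  69  75  77  78
241  77  72  71  68  64  60  57  59  56  56  56  57  56  55  55  54  54  54  56  57  61  63  68  76  77  77
242  73  71  71  68  65  60  58  57  57  54  54  53  53  52  51  52  53  56  58  59  59  62  70  77  77  79
243  71  70  71  70  65  60  59  58  58  57  54  53  54  53  53  55  56  57  58  59  60  61  69  77  78  78
s11 expected at mz .1215..
```

Call:
apply_moves(moves=[[0, 0, 0.002, 0, 0, 0, 0.4], [0, 0, 0.004, 0, 0, 0, 0.4], [0, 0, 0.004, 0, 0, 0, 0.4], [0, 0, 0.004, 0, 0, 0, 0.4], [0, 0, 0.004, 0, 0, 0, 0.4]])

```text
time_s: 26.3
tool_pos: [0.4723, -0.0078, 0.1254]
tool_rot: [179.8, -0.2, 17.0]
force: [0.0, -1.1, 11.8]
grip_width: 0.0414
grasp_force: 39.3
```

Call:
apply_moves(moves=[[0, 0, 0.003, 0, 0, 0, 0.4], [0, 0, 0.005, 0, 0, 0, 0.4], [0, 0, 0.005, 0, 0, 0, 0.4], [0, 0, 0.005, 0, 0, 0, 0.4]])

```text
time_s: 26.7
tool_pos: [0.4726, -0.0078, 0.1247]
tool_rot: [179.8, -0.3, 17.0]
force: [-1.1, -0.9, 13.8]
grip_width: 0.0413
grasp_force: 39.3
```

```bash
python3 -c "
from h import *
o=env.get_obs();print(o['tool_pos'].round(4),np.round(o['force'],1),np.round(o['wrist_torque'],2))"
```

```text
[ 0.4726 -0.0078  0.1247] [-1.1 -0.9 13.8] [-0.14  0.28 -0.  ]
```

Call:
apply_moves(moves=[[0, 0, 0.003, 0, 0, 0, 0.4], [0, 0, 0.003, 0, 0, 0, 0.4], [0, 0, 0.003, 0, 0, 0, 0.4], [0, 0, 0.003, 0, 0, 0, 0.4], [0, 0, 0.003, 0, 0, 0, 0.4], [0, 0, 0.003, 0, 0, 0, 0.4], [0, 0, 0.003, 0, 0, 0, 0.4]])

```text
time_s: 27.4
tool_pos: [0.4727, -0.0078, 0.1241]
tool_rot: [179.8, -0.3, 17.0]
force: [-1.1, -0.1, 13.7]
grip_width: 0.041
grasp_force: 39.2
```

Call:
apply_moves(moves=[[0, 0, -0.005, 0, 0, 0, 0.4], [0, 0, -0.01, 0, 0, 0, 0.4], [0, 0, -0.01, 0, 0, 0, 0.4]])

```text
time_s: 27.7
tool_pos: [0.4713, -0.008, 0.1243]
tool_rot: [179.9, -0.1, 17.0]
force: [1.0, -0.3, 6.6]
grip_width: 0.0412
grasp_force: 39.3
```

Call:
apply_moves(moves=[[0, 0, 0, 0, 0, 0, 0.53], [0, 0, 0, 0, 0, 0, 0.53], [0, 0, 0, 0, 0, 0, 0.53], [0, 0, 0, 0, 0, 0, 0.53], [0, 0, 0, 0, 0, 0, 0.53], [0, 0, 0, 0, 0, 0, 0.53]])

```text
time_s: 28.3
tool_pos: [0.4698, -0.0074, 0.1229]
tool_rot: [-180.0, 0.0, 17.0]
force: [0.3, 0.3, -0.6]
grip_width: 0.0464
grasp_force: 6.6
```

Call:
apply_moves(moves=[[0, 0, -0.02, 0, 0, 0, 0.53], [0, 0, -0.05, 0, 0, 0, 0.53], [0, 0, -0.1, 0, 0, 0, 0.53], [0, 0, -0.17, 0, 0, 0, 0.53], [0, 0, -0.25, 0, 0, 0, 0.525], [0, 0, -0.3, 0, 0, 0, 0.525], [0, 0, -0.3, 0, 0, 0, 0.525]])

```text
time_s: 29.0
tool_pos: [0.4715, -0.0076, 0.1853]
tool_rot: [179.9, -0.2, 17.0]
force: [-0.4, 0.0, -1.4]
grip_width: 0.0464
grasp_force: 6.9
```

Run:
```python
from fit import *
o=env.get_obs();print(o['tool_pos'].round(4),np.round(o['force'],1),o['grip_width'],o['grasp_force'])
s=snap('scene','s13.png').astype(int);g=s.sum(2)//3
for m in masks_of('scene','stopper'):
    ys,xs=np.nonzero(m['pixels']);print(m['location'],round(m['conf'],2),xs.min(),xs.max(),ys.min(),ys.max())
print('    ',' '.join('%3d'%x for x in range(256,282)))
for r in range(216,238): print(r,' '.join('%3d'%x for x in g[r,256:282]))
for q in(.018,.0075,.0255): print(proj('scene',(.4705,-.004,.112+q)))
rows([(.50,.10,.19)],yaw0=17)
```

```text
[ 0.4715 -0.0076  0.1853] [-0.4  0.  -1.4] 0.04638316570322587 6.863903995254077
[268.5, 224.2] 0.56 260 274 216 238
[165.9, 340.2] 0.51 157 172 332 351
     256 257 258 259 260 261 262 263 264 265 266 267 268 269 270 271 272 273 274 275 276 277 278 279 280 281
216 133 132 131 132 132 133 133 133 132 132 132 132 131 131 132 132 132 132 132 132 133 133 134 134 134 134
217 132 132 131 132 132 132 133 133 133 132 132 132 131 131 132 132 132 133 132 132 133 134 134 134 133 132
218 132 131 131 133 133 132 132 133 132 133 132 132 131 130 130 132 132 133 133 134 133 134 134 133 132 132
219 131 132 132 132 133 132 131 132 132 132 132 131 130 128 127 131 133 134 134 133 134 134 133 132 132 132
220 132 133 132 132 133 131 130 128 129 131 130 130 128 123 122 129 133 133 133 134 135 133 132 132 132 133
221 133 133 132 132 132 129 124 117 120 123 122 120 116 111 116 129 134 135 134 134 134 133 132 133 132 132
222 133 133 133 133 133 130 120 104 100 102 102  99  95  96 110 128 136 136 135 133 133 132 132 132 134 133
223 133 132 133 134 133 131 119  96  84  82  81  79  78  85 106 126 135 135 133 13
[... 962 characters left out ...]
 71  72  77  86 104 123 131 134 134
233 135 132 124 108  90  81  78  75  77  78  79  77  78  74  75  75  74  70  70  77  85  99 117 129 132 134
234 134 131 123 105  88  78  75  73  73  73  74  72  72  72  73  75  74  72  72  76  80  89 105 116 124 129
235 134 131 122 103  85  77  75  73  73  74  73  72  73  72  73  76  75  74  72  75  76  77  86  98 109 118
236 133 129 117  97  79  75  73  73  75  76  73  74  73  73  74  76  76  74  72  73  72  68  74  81  90  98
237 130 121 104  85  72  71  73  72  75  75  76  75  75  75  76  77  75  74  70  70  67  68  72  76  80  85
[266.70930121 221.53552821]
[267.19909578 225.32454794]
[266.35420152 218.7884995 ]
(0.5, 0.1, 0.19) [0.301, -0.471, -0.034]
```

Call:
apply_moves(moves=[[0.04, -0.2, 0, 0, 0, 0, 0.525], [0.1, -0.45, 0, 0, 0, 0, 0.525], [0.15, -0.7, 0, 0, 0, 0, 0.525], [0.2, -0.9, 0, 0, 0, 0, 0.525], [0.2, -1, 0, 0, 0, 0, 0.525], [0.2, -1, 0, 0, 0, 0, 0.525], [0.2, -1, 0, 0, 0, 0, 0.525], [0.2, -1, 0, 0, 0, 0, 0.525]])

```text
time_s: 29.9
tool_pos: [0.4501, 0.1936, 0.1826]
tool_rot: [180.0, 0.1, 16.9]
force: [0.5, -0.2, -1.2]
grip_width: 0.046
grasp_force: 6.9
```

Run:
```python
from fit import *
o=env.get_obs();print(o['tool_pos'].round(4),np.round(o['force'],1),o['grip_width'])
rows([(.4457,.2138,.1853)],yaw0=17)
s=snap('scene','s14.png').astype(int);t=snap('top','t14.png').astype(int);g=t.sum(2)//3;gs=s.sum(2)//3
print([(np.round(b['location'],1),round(b['conf'],2)) for b in boxes_of('top','stopper')])
u,v=proj('top',(.4705,-.004,.12)).astype(int)
print('     ',' '.join('%3d'%x for x in range(u-14,u+15)))
for r in range(v-14,v+15): print(r,' '.join('%3d'%x for x in g[r,u-14:u+15]))
for z in(.0025+.112,.0075+.112,.0255+.112,.096): print(z,proj('top',(.4705,-.004,z)).round(1))
print((s[200:240,255:285]-cv2.imread('pics/s13.png')[200:240,255:285].astype(int)).std())
```

```text
[0.4501 0.1936 0.1826] [ 0.5 -0.2 -1.2] 0.046011281240551274
(0.4457, 0.2138, 0.1853) [0.008, -0.103, -0.014]
[(array([466.8, 295.2]), 0.64), (array([349.3, 282.5]), 0.57)]
      335 336 337 338 339 340 341 342 343 344 345 346 347 348 349 350 351 352 353 354 355 356 357 358 359 360 361 362 363
267 120 120 117 111 102  92  82  75  69  66  63  61  60  61  63  62  63  66  71  75  83  95 109 117 120 123 122 121 120
268 119 116 110  96  82  72  65  62  61  60  60  60  60  61  59  59  59  57  59  60  64  75  90 103 112 118 122 121 122
269 116 106  94  80  68  63  61  61  61  60  61  62  60  60  60  60  59  58  58  57  58  61  69  82  95 109 118 122 122
270 106  90  75  66  62  61  62  63  63  62  61  62  61  62  60  60  60  59  58  59  57  58  59  64  75  92 109 119 121
271  93  77  65  62  63  62  63  61  62  61  62  61  62  60  60  59  58  59  60  58  57  58  56  57  61  74  94 111 119
272  78  66  63  62  63  63  64  63  63  62  61  61  60  60  60  58  58  57  57  58  57  58  57  55  56  61  78  99 115
273  66  63  64  64  64  64  64  62  62  63  62  61  61  61  60  59  57  57  55  56  
[... 2076 characters left out ...]
91  61  63  62  63  61  62  63  63  62  63  60  60  63  65  69  72  70  67  61  59  57  56  56  56  54  54  53  59  79
292  61  62  63  63  63  62  61  61  62  63  62  61  62  62  63  62  62  59  58  57  57  56  55  54  54  53  57  71  92
293  59  62  62  62  61  61  61  61  62  61  61  61  62  60  61  60  59  58  57  58  55  57  56  55  55  57  69  89 108
294  63  58  59  62  63  62  62  61  61  61  60  59  59  59  59  59  58  57  57  56  56  58  54  55  56  68  87 106 117
295  74  63  59  59  62  60  61  63  60  60  60  60  59  59  59  58  57  57  56  56  56  55  55  56  63  81 101 116 122
0.1145 [349.6 281.5]
0.1195 [349.7 281.4]
0.1375 [350.4 281.1]
0.096 [348.9 281.8]
14.041154982983873
```

Run:
```python
from fit import *
s0=cv2.imread('pics/scene0.png').astype(int).sum(2)//3;t0=cv2.imread('pics/top0.png').astype(int).sum(2)//3
s14=cv2.imread('pics/s14.png').astype(int)
print('scene0');print('     ',' '.join('%3d'%x for x in range(190,216)))
for r in range(378,402): print(r,' '.join('%3d'%x for x in s0[r,190:216]))
print('top0');print('     ',' '.join('%3d'%x for x in range(466,488)))
for r in range(232,252): print(r,' '.join('%3d'%x for x in t0[r,466:488]))
print('s14 R-B');d=s14[:,:,2]-s14[:,:,0]
for r in range(224,246): print(r,' '.join('%3d'%x for x in d[r,256:282]))
for q in((.5576,-.269,.0305),(.4692,-.004,.1115),(.4692,-.004,.1165)): print(feats(np.array([*q,0,0]),380).round(1)[:4],proj('top',np.array(q)+[0,0,.0075]).round(1))
```

```text
scene0
      190 191 192 193 194 195 196 197 198 199 200 201 202 203 204 205 206 207 208 209 210 211 212 213 214 215
378  98  99 101 107 121 135 143 146 145 144 143 145 149 154 160 166 170 172 174 176 176 174 173 168 160 153
379 103 107 117 131 147 158 157 149 141 136 133 131 133 138 142 148 154 164 171 177 177 178 178 176 174 173
380 117 130 145 158 167 166 156 142 132 128 127 127 127 128 129 133 139 149 160 170 176 177 178 178 178 177
381 143 156 167 173 173 165 148 134 128 126 126 125 125 124 122 126 132 138 148 160 171 176 177 179 177 177
382 163 172 175 176 171 157 140 131 126 127 127 126 125 120 115 119 128 133 138 147 160 172 177 177 178 177
383 174 176 176 175 164 149 133 128 126 126 126 125 123 114 106 107 122 130 132 136 149 165 176 177 178 178
384 176 178 176 170 155 137 126 124 125 125 125 122 116 104  93  97 114 124 128 131 141 159 172 178 178 178
385 178 177 175 164 147 131 122 116 116 117 116 112 102  89  84  90 107 120 126 128 137 154 170 178 177 179
386 177 177 174 160 143 130 121 108 101 102  98  93  84  78  78  88 104 119 126 129 135 150 168 176 178 178
387 177 177
[... 5351 characters left out ...]
  31  28  28  31  36  43  52  62  64  64
241  45  51  52  49  43  34  33  30  29  27  25  27  28  27  24  22  22  23  28  33  35  42  53  62  65  65
242  50  53  52  50  44  37  33  32  28  25  23  23  21  20  20  21  22  26  30  33  36  43  52  63  67  65
243  52  51  53  52  46  37  34  31  31  29  26  25  23  23  25  25  27  30  32  34  36  41  53  63  66  64
244  51  51  51  52  48  38  34  32  32  32  31  29  27  28  30  30  31  31  34  34  36  42  54  64  66  65
245  52  51  51  53  50  42  35  33  32  33  32  31  31  30  31  31  33  34  33  34  38  43  55  65  66  62
[193.4 211.8 396.9 399.6] [475.1 241. ]
[258.7 274.8 233.2 239.9] [349.7 282.1]
[258.4 274.6 231.4 238.3] [349.9 282. ]
```

The plug is visibly inside the bore and the top view shows it centred. Calibrated against its edge in the ramekin, its height matches the seat. Next I'll return the tongs.

Call:
apply_moves(moves=[[0.006, -0.1, 0, 0, 0, 0, 0.525], [0.006, -0.1, 0.1, 0, 0, 0, 0.525], [0.006, -0.1, 0.2, 0, 0, 0, 0.525], [0.006, -0.1, 0.3, 0, 0, 0, 0.525], [0.006, -0.1, 0.4, 0, 0, 0, 0.525], [0.006, -0.1, 0.4, 0, 0, 0, 0.525], [0.006, -0.1, 0.4, 0, 0, 0, 0.525], [0.006, -0.1, 0.4, 0, 0, 0, 0.525]])

```text
time_s: 30.85
tool_pos: [0.4461, 0.215, 0.1043]
tool_rot: [180.0, -0.1, 17.0]
force: [0.2, 1.1, -1.2]
grip_width: 0.0459
grasp_force: 6.9
```

Call:
apply_moves(moves=[[0, 0, 0, 0, 0, 0, 0.525], [0, 0, 0, 0, 0, 0, 0.525]])

```text
time_s: 31.05
tool_pos: [0.4458, 0.215, 0.1039]
tool_rot: [180.0, -0.1, 17.0]
force: [-0.1, -0.4, -1.1]
grip_width: 0.0463
grasp_force: 6.9
```

Call:
apply_moves(moves=[[-0.002, 0.0055, 0.1, 0, 0, 0, 0.525], [-0.002, 0.0055, 0.18, 0, 0, 0, 0.525], [-0.002, 0.0055, 0.25, 0, 0, 0, 0.525], [-0.002, 0.0055, 0.28, 0, 0, 0, 0.525], [-0.002, 0.0055, 0.28, 0, 0, 0, 0.525], [-0.002, 0.0055, 0.28, 0, 0, 0, 0.525]])

```text
time_s: 31.65
tool_pos: [0.4453, 0.2141, 0.0474]
tool_rot: [-180.0, -0.0, 17.0]
force: [-0.3, 0.8, -0.8]
grip_width: 0.0457
grasp_force: 6.9
```

Call:
apply_moves(moves=[[0, 0, 0.03, 0, 0, 0, 0.525], [0, 0, 0.05, 0, 0, 0, 0.525], [0, 0, 0.05, 0, 0, 0, 0.525]])

```text
time_s: 31.95
tool_pos: [0.4447, 0.2135, 0.0366]
tool_rot: [180.0, 0.1, 17.0]
force: [0.5, 0.6, -1.3]
grip_width: 0.0458
grasp_force: 6.9
```

No contact, so it's entering the pocket. Continuing down.

Call:
apply_moves(moves=[[0, 0, 0.03, 0, 0, 0, 0.525], [0, 0, 0.06, 0, 0, 0, 0.525], [0, 0, 0.06, 0, 0, 0, 0.525], [0, 0, 0.06, 0, 0, 0, 0.525]])

```text
time_s: 32.35
tool_pos: [0.4449, 0.2137, 0.0249]
tool_rot: [-180.0, 0.0, 17.0]
force: [0.1, 0.3, -0.8]
grip_width: 0.0454
grasp_force: 6.9
```

Call:
apply_moves(moves=[[0, 0, 0.02, 0, 0, 0, 0.525], [0, 0, 0.04, 0, 0, 0, 0.525], [0, 0, 0.04, 0, 0, 0, 0.525], [0, 0, 0.04, 0, 0, 0, 0.525]])

```text
time_s: 32.75
tool_pos: [0.4449, 0.2137, 0.017]
tool_rot: [-180.0, 0.0, 17.0]
force: [-0.7, 0.1, -0.6]
grip_width: 0.0459
grasp_force: 6.9
```

Call:
apply_moves(moves=[[0, 0, 0.008, 0, 0, 0, 0.525], [0, 0, 0.012, 0, 0, 0, 0.525], [0, 0, 0.012, 0, 0, 0, 0.525], [0, 0, 0.012, 0, 0, 0, 0.525]])

```text
time_s: 33.15
tool_pos: [0.4451, 0.2137, 0.0147]
tool_rot: [180.0, -0.0, 17.0]
force: [0.1, -0.1, -0.5]
grip_width: 0.0457
grasp_force: 6.9
```

Call:
apply_moves(moves=[[0, 0, 0.005, 0, 0, 0, 0.525], [0, 0, 0.007, 0, 0, 0, 0.525], [0, 0, 0.007, 0, 0, 0, 0.525]])

```text
time_s: 33.45
tool_pos: [0.4454, 0.2138, 0.0136]
tool_rot: [180.0, -0.0, 17.0]
force: [-0.3, 0.5, 1.4]
grip_width: 0.0454
grasp_force: 6.6
```

Touching the floor, so I'll open up and retreat straight upward.

Call:
apply_moves(moves=[[0, 0, 0, 0, 0, 0, 0.6], [0, 0, 0, 0, 0, 0, 0.7], [0, 0, 0, 0, 0, 0, 0.9], [0, 0, 0, 0, 0, 0, 1], [0, 0, 0, 0, 0, 0, 1], [0, 0, 0, 0, 0, 0, 1], [0, 0, -0.05, 0, 0, 0, 1], [0, 0, -0.15, 0, 0, 0, 1], [0, 0, -0.3, 0, 0, 0, 1], [0, 0, -0.5, 0, 0, 0, 1], [0, 0, -0.7, 0, 0, 0, 1], [0, 0, -0.85, 0, 0, 0, 1], [0, 0, -0.85, 0, 0, 0, 1], [0, 0, -0.85, 0, 0, 0, 1]])

```text
time_s: 34.85
tool_pos: [0.4454, 0.2138, 0.1841]
tool_rot: [179.9, -0.1, 17.0]
force: [-0.1, 0.2, -0.5]
grip_width: 0.0868
grasp_force: 0.0
```

Run:
```python
from h import *
o=env.get_obs();print(o['tool_pos'].round(4),np.round(o['force'],1),o['grip_width'],o['time_s'])
s=snap('scene','s15.png')
for k in('tongs','stopper','ramekin','stand_pocket'): print(k,[(np.round(b['location'],1).tolist(),round(b['conf'],2)) for b in boxes_of('scene',k)])
a=cv2.imread('pics/scene0.png').astype(int);d=np.abs(a-s).sum(2)
print('tongs region diff',d[150:210,305:358].mean())
for n,(u,v,h) in dict(ram=(200,394,30),file=(252,322,30),comb=(320,223,22),jar=(339,369,25),groomer=(378,315,20),soap=(290,425,25),brush=(425,270,30)).items(): print(n,d[v-h:v+h,u-h:u+h].mean().round(1))
```

```text
[0.4454 0.2138 0.1841] [-0.1  0.2 -0.5] 0.08677653508571097 34.85
tongs [([331.7, 168.5], 0.7)]
stopper [([165.5, 341.2], 0.79), ([249.8, 321.8], 0.54), ([265.8, 227.5], 0.52), ([319.5, 222.7], 0.27)]
ramekin [([200.6, 392.7], 0.92), ([268.6, 253.1], 0.68)]
stand_pocket [([333.9, 189.7], 0.95)]
tongs region diff 5.906289308176101
ram 22.6
file 5.8
comb 5.1
jar 4.7
groomer 4.1
soap 6.5
brush 4.9
```

```bash
python3 -c "
from cell import env
print(env.sign_off())"
```

```text
the job is handed in; nothing more can be done
None
```

I handed the job in at about 35 s. The stopper is seated in the amber bottle, pressed at about 14 N for over half a second and released. The tongs are back in their stand and nothing else in the final image had moved, but the sign-off returned no verdict.

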